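Refit the retaining ring of a packing turntable

TASK

Fit the retaining ring of the turntable: take the ring pliers from the tool block, put their two tips into the holes of the ring that lies beside the block, spread it just enough to pass over the turntable's post, slide it down the post and gently press the sprung platter down with it until the ring can close into the groove of the post all the way round. Then stand the pliers back upright in their pocket of the block. Do not overstretch the ring, lean on it on the table or touch it with the gripper, press the platter no harder than needed, and leave the other things on the table where they are.

Things in the scene. Friction and masses are not known exactly. Their poses are not given: they have to be found in the camera images.
- post (a point): Axis of the turntable's fixed upright steel post (44 mm across), at its flat shoulder face; z up. The turntable is a grey round foot with a round aluminium platter on the post. Above this point stands the post's reduced end (6 mm high, 37.6 mm across); the shoulder's rim has a 1 mm bevel. The groove (5 mm high, floor 40 mm across) lies 6 to 11 mm below this point.
- plunge (a joint): How far the platter is pressed down its post, m: 0 free, 0.005 on its hard stop. A stiff wave washer under it pushes back: 0.5 N to start, 5 N more for each mm. With the ring flat on the hub face, the ring is level with the groove when this is 0.0009 to 0.0019, that is at 5 to 10 N; more than 13 N overloads the washer.
- ring: Open retaining ring, dark spring steel, 32 g, 4 mm thick, 40.2 mm inner, 50 mm outer diameter when relaxed, lying flat on the table beside the tool block. Origin at the centre of its underside; z up, x towards its gap (within 55 degrees of world x). Each end has a round 11.6 mm lug with a vertical through hole, 5.6 mm wide. Spread on the pliers it is held by friction and can be carried level.
- ring_back (a point): Middle of the ring's body opposite the gap, at half its thickness, 22.5 mm from its centre; moves with ring, also when the ring is spread.
- hole_left (a point): Centre of the hole in the ring's left lug (ring's +y side), at the lug's upper face. Hole spacing: 19 mm relaxed, 34 mm when the ring just fits over the post, 37 to 42 mm for an easy fit, overstretched above 47 mm. Spreading takes about 4 N at each hole to begin with, 9 N at 40 mm. Closed in the groove the holes are again about 19 to 20 mm apart.
- hole_right (a point): Centre of the hole in the ring's right lug (ring's -y side), at the lug's upper face. The middle between the holes lies 25.8 mm from the ring's centre when relaxed; at 38 to 40 mm spacing it should stand 23.3 mm from the post's axis (give or take 1 mm), on the ring's line from back to gap, for room all round the post.
- pliers_grip (a point): Middle between the two rubber grips of the ring pliers (155 mm, 170 g, standing tips down in the tool block), 64 mm above the pivot, 121 mm above the tips' shoulders. z up along the pliers, y from right to left grip: take the grips from above, closing along y. Each grip: 60 mm high (30 mm above and below this point), 15 mm wide, bowed outwards; 65 mm over both when free.
- tip_left (a point): Root of the pliers' left tip (+y side): a round-ended pin 3.6 mm thick, 3.4 mm long, pointing down from a flat shoulder (7.5 x 6.5 mm) at this point. Squeezing the grips spreads the tips: spacing about 15.5 mm free, 19 mm with the grips squeezed to 60 mm over their outsides, then 0.7 to 1 mm more for each mm squeezed. The tips stand 1 to 4 mm further apart than the spread holes.
- tip_right (a point): Root of the pliers' right tip (-y side), as tip_left. A return spring pushes the grips apart: about 7 N on each grip when free, 13 N at 40 mm tip spacing, and about 20 N there with the ring on the tips. As they spread, the tips also sink or rise in the hand by a mm or two. Keep the push of the tips on the ring, while it lies on the table, under 10 N.
- pocket (a point): Middle of the mouth of the pocket in the wooden tool block (100 x 110 mm, 55 mm high), in the block's top face; z up. The pocket is 14 mm along x and 34 mm along y, 47 mm deep; the pliers stand in it on their pins, their y along the block's y, their tips' shoulders 44 mm below this point. Two short drivers (up to 58 mm above the block) stand 34 mm from it on its +x side.
- tin_a: Closed steel tin, 75 mm wide, 105 mm high, beyond the turntable and block; a bystander. Origin under its centre.
- tin_b: Second steel tin like tin_a, a bystander.
- grease_tin: Low aluminium tin of grease, 60 mm wide, 34 mm high, on the table near the tool block; a bystander.
- dust_cap: Grey plastic dust cap of the post, 58 mm wide, 16 mm high, lying near the turntable, a bystander.
- marker: Marker pen, lying, 130 mm long, a bystander.
- scissors: Scissors, lying, 190 mm long, a bystander.
- sanitiser: Pump bottle, 62 mm wide, 160 mm high, a bystander.
- platter: Round aluminium platter (230 mm across, turns freely; upper face 61 mm above the table). Its raised hub round the post (71 mm across) has a flat face, 71.9 mm above the table and 9.1 mm below the post's shoulder when free, which then hides the lower 1.9 mm of the groove. Origin on the post's axis, 43 mm above the table when free.

How it is judged:
On the way, in this order (a step that is already met when the one before it is completed fails the run):
1. the pliers' tips are in both holes and hold the ring spread, wide enough for the post (distance between tip_left and hole_left below 0.0045 m and distance between tip_right and hole_right below 0.0045 m and distance between hole_left and hole_right above 0.033 m), for 0.1 s.
2. the ring, closed, lies in the groove of the post all the way round (z of ring_back in the frame of post between -0.0095 and -0.0075 m and z of hole_left in the frame of post between -0.0078 and -0.0052 m and z of hole_right in the frame of post between -0.0078 and -0.0052 m and distance between hole_left and hole_right below 0.0225 m and horizontal distance between ring and post below 0.002 m), for 0.2 s.
At the end, for the whole second after the job is handed in: Ring at rest in the groove all round: back (mid) 7.5-9.5 mm and hole mouths 5.2-7.8 mm below the post's shoulder, holes under 22.5 mm apart, centre within 2 mm of the post's axis. Pliers let go, tips closed, upright (0.2 rad) and fully down in their pocket (all of step 2 and horizontal distance between pliers_grip and pocket below 0.02 m and angle between pliers_grip's own z axis and vertical below 0.2 rad and height (world z) of pliers_grip below 0.141 m and distance between tip_left and tip_right below 0.018 m and linear speed of ring below 0.02 m/s); the robot touches nothing.
It fails at once if the ring is overstretched (holes more than 47 mm apart) (distance between hole_left and hole_right above 0.047 m).
It fails at once if the platter is pressed too hard (more than 13 N through the ring) (contact force between ring and platter above 13 N).
It fails at once if the gripper touches the ring (contact force between the fingers and ring above 0.5 N).
It fails at once if a bystander is moved by more than 25 mm (distance of any of tin_a, tin_b, grease_tin, dust_cap, marker, scissors, sanitiser from where it was at the start of the episode above 0.025 m).
It fails at once if the ring is pressed hard onto the table (more than 10 N) (contact force between ring and table_c0 above 10 N).
It also fails if it takes over 72 s, if anything falls off the work surface, if the arm or the gripper's body presses on something with over 40 N, if the wrist force passes 120 N, or if a joint passes its speed limit or range.

ROBOT

A 6-joint arm with a two-finger parallel gripper is mounted at the origin on the work surface. World frame = base frame: x ahead of the robot, y to its left, z up, the work surface at z = 0. Lengths are in m, angles in rad, forces in N, time in s.
With the tool pointing down it reaches from about 0.25 to 0.775 m from the base axis. Payload 4 kg.
Tool frame: the origin (TCP) lies on the front face of the gripper's body, between the roots of the fingers; the fingertips stand 97 mm ahead of it and the grasp point (between the pads) lies 78 mm ahead of it (arm.grip_depth is the distance from the TCP to the grasp point, in m); z points along the fingers, y is the direction in which the jaws open and shut (so a half turn about z gives the same grasp; the last joint's range is limited). The gripper opens to 94 mm and grips with 3 to 60 N. Pads are 16 mm wide; open, the fingers measure 119 mm over their backs; the gripper's body (75 mm by 177 mm) begins 78 mm behind the grasp point.
Start: joints at [-1.269, 0.087, 1.371, -0, 1.684, -0.103], TCP at [0.217, -0.506, 0.303] pointing down, gripper open.
Joint ranges: [-3.1, 3.1], [-0.76, 2.03], [0.27, 2.55], [-1.08, 4.22], [0.17, 2.65], [-2.57, 2.57]. Speed limits (rad/s): [2.79, 2.79, 3.14, 3.14, 3.14, 3.14].

INTERFACE

Orientations are given as a unit quaternion [x, y, z, w].
In Python, from bench import arm gives the robot as it stands.
- The arm moves only by the shell command python3 -m pendant 'ROWS' [OPENING] [FORCE]. ROWS is JSON, a list of rows, each a list of 2 entries, a list of its own where there are three numbers: the shift along the world's x, y, z in mm, then the turn, a rotation vector about the world's x, y, z in rad. In form: [[[x, y, z], [ax, ay, az]], ...]. A call has 1 to 12 rows; each row is the pose to reach, as a shift and turn from the pose measured when the call began; what a row does not reach only later rows make up. A row lasts 1/10 s, in which the tool goes at most 50 mm and 8.59 degrees, less where a joint would pass 70% of its speed; a pose out of reach is approached as far as the arm can. A call with a gripper value outside its range is refused whole. OPENING is the opening, from -1 (shut) to 1 (fully open), set as the call begins (- or left out, the last holds). The fingers move at their own pace and stop on an object; FORCE is the grip in N (left out, the last holds). Time passes only in rows, so rows that repeat a pose let the fingers close. It gives the time, the measured TCP pose, the force and the opening at its end, in the units of the state.
- arm.sense(): the state, without advancing time (a new reading comes with each control period).
- arm.capture(name): name is "scene" or "top" or "wrist"; returns (picture, depth): 420x560x3 uint8, red, green, blue; 420x560 float32, m along the optical axis (not along the pixel's ray), 0 where there is no reading.
- arm.camera_info(name): a dict with "fx", "fy", "cx", "cy" (pixels), "view" (4x4, takes a point from world to camera coordinates). Camera axes: x right, y down, z forward; pixel columns grow to the right and rows downward; lengths in m; the calibration is good to about 2 mm. A picture is of the moment at which its call begins: read the wrist's pose just before it. camera_info takes no time and is no camera call; for the wrist camera it gives the pose at the moment of the call.
- arm.close_job(): hands the job in, once; it reports no verdict.
The state is a dict: "time": time; "joints": joint angles; "qvel": joint speeds; "tau": joint torques, N m; "position": TCP position; "ee_rot": TCP orientation; "ft_force": force on the tool from outside, world axes, zero at the start; "torque": the same for the moment, N m; "gripper_width": opening from 0.0 (shut) to 1.0 (fully open).
Only numpy, scipy, OpenCV 4.12 (cv2) and the standard library are available. Lean on these libraries where they do the work, as an engineer would, in place of code of your own. Each camera call takes 0.05 s, during which the arm holds its last target.

## Working session

There is one attempt and no reset: what is moved stays moved. The work goes in short steps, Python scripts to look and compute and a shell command to move; the robot and the scene stay as the last step left them, time stands still between calls to the robot, and variables do not carry over. Pictures are saved under pics/ and viewed, and the job is handed in when it is done.

```bash
ls; mkdir -p pics
cat > h.py <<'E'
import numpy as np, cv2
from bench import arm
def cap(name,fn=None):
    info=arm.camera_info(name)
    im,d=arm.capture(name)
    if fn: cv2.imwrite('pics/'+fn,cv2.cvtColor(im,cv2.COLOR_RGB2BGR)); np.savez('pics/'+fn+'.npz',im=im,d=d,fx=info['fx'],fy=info['fy'],cx=info['cx'],cy=info['cy'],view=np.array(info['view']))
    return im,d,info
def load(fn):
    z=np.load('pics/'+fn+'.npz'); i={k:z[k] for k in('fx','fy','cx','cy','view')}
    return z['im'],z['d'],i
def ray(i,u,v):
    V=np.array(i['view']);R=V[:3,:3];t=V[:3,3]
    o=-R.T@t; d=R.T@np.array([(u-i['cx'])/i['fx'],(v-i['cy'])/i['fy'],1.0])
    return o,d
def plane(i,u,v,z):
    o,d=ray(i,u,v); return o+d*(z-o[2])/d[2]
def cloud(i,d):
    v,u=np.mgrid[0:d.shape[0],0:d.shape[1]]
    V=np.array(i['view']);R=V[:3,:3];t=V[:3,3]
    c=np.stack([(u-i['cx'])/i['fx']*d,(v-i['cy'])/i['fy']*d,d],-1)
    return (c-t)@R
def proj(i,p):
    V=np.array(i['view']);c=V[:3,:3]@np.asarray(p)+V[:3,3]
    return i['fx']*c[0]/c[2]+i['cx'],i['fy']*c[1]/c[2]+i['cy']
E
python3 - <<'E'
from h import *
for n in('scene','top','wrist'):
    im,d,i=cap(n,n+'0.png'); o,dd=ray(i,280,210); print(n,i['fx'],o,dd)
print(arm.sense())
E
```

```text
pics
scene 505.77402718491686 [1.51372233 0.13070352 0.88114315] [-0.76746147 -0.06928245 -0.63757125]
top 459.98163254131885 [0.38942528 0.03190153 1.20028884] [ 0.20768271 -0.00482556 -0.97824771]
wrist 344.36623980359883 [ 0.28707872 -0.47613614  0.3833883 ] [-0.23437815 -0.10225772 -0.9668034 ]
{'time': 0.15, 'joints': array([-1.26911243e+00,  8.78120555e-02,  1.37187770e+00, -1.00621670e-05,
        1.68358877e+00, -1.03127339e-01]), 'qvel': array([ 0.00032973, -0.00191856, -0.00406717,  0.00173652,  0.00127166,
        0.00066458]), 'tau': array([ 7.21530487e-04, -3.40641332e+01, -3.02794647e+01,  7.16822455e-02,
        3.05150100e-02, -1.19152082e-04]), 'position': array([ 0.21652115, -0.50532029,  0.30177316]), 'ee_rot': array([ 9.79585585e-01,  2.01025797e-01, -8.85227129e-05, -8.38288888e-04]), 'ft_force': array([ 0.32526563, -0.52089895,  1.07866979]), 'torque': array([ 0.01962529,  0.0115151 , -0.01352994]), 'gripper_width': 0.9991773806771659}
```

View pics/scene0.png

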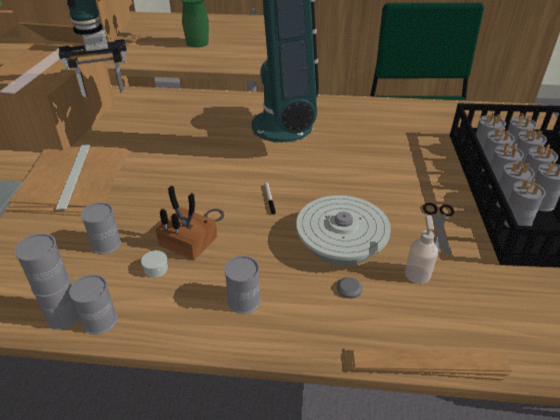

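View pics/top0.png

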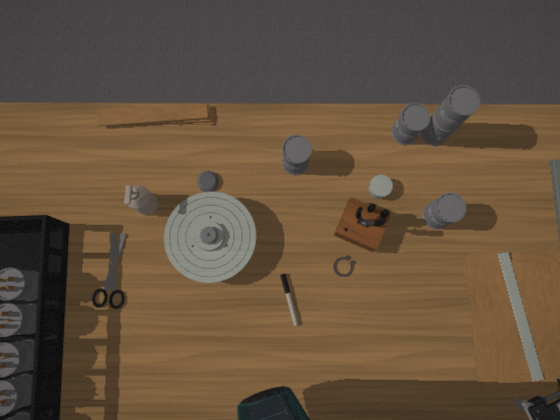

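View pics/wrist0.png

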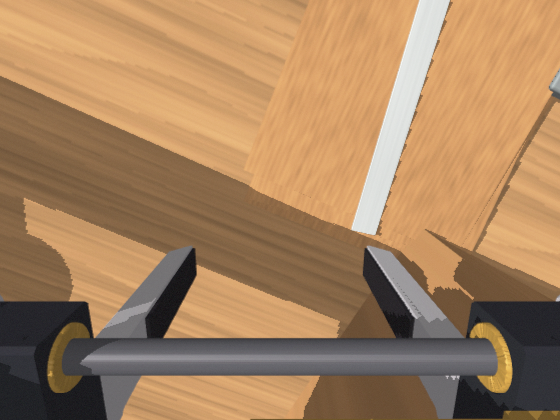

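Run:
```python
from h import *
im,d,i=load('top0.png')
P=cloud(i,d)
for n,(u,v) in dict(ring=(344,266),hub=(210,236),block=(362,225)).items(): print(n,P[v,u])
c=cv2.cvtColor(im,cv2.COLOR_RGB2BGR)
cv2.imwrite('pics/c1.png',cv2.resize(c[170:300,160:410],None,fx=3.2,fy=3.2,interpolation=cv2.INTER_CUBIC))
im,d,i=load('scene0.png')
c=cv2.cvtColor(im,cv2.COLOR_RGB2BGR)
cv2.imwrite('pics/c2.png',cv2.resize(c[170:270,140:400],None,fx=3,fy=3,interpolation=cv2.INTER_CUBIC))
```

```text
ring [ 0.49540906 -0.14117569 -0.001553  ]
hub [0.56070721 0.19740341 0.08629808]
block [ 0.60281172 -0.19065303  0.00602409]
```

View pics/c1.png

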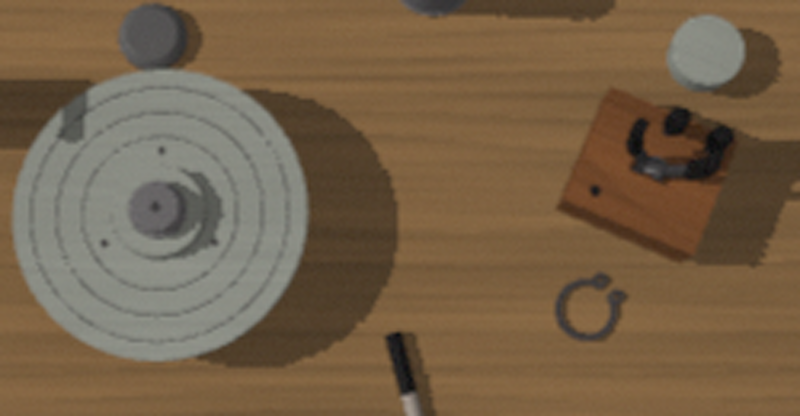

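View pics/c2.png

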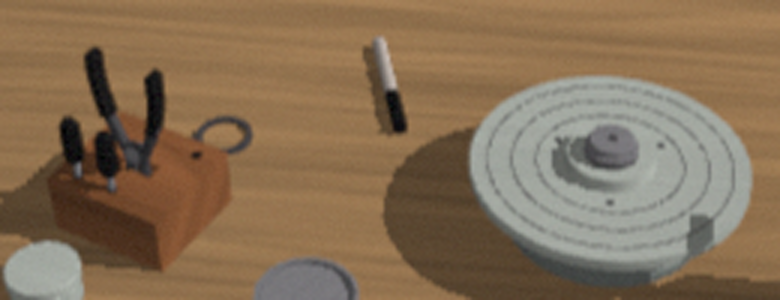

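```bash
python3 -m pendant '[[[19,22,5],[0,0,0.145]],[[38,44,10],[0,0,0.29]],[[57,66,15],[0,0,0.435]],[[76,88,20],[0,0,0.58]],[[95,110,25],[0,0,0.725]],[[114,132,30],[0,0,0.87]],[[133,154,35],[0,0,1.015]],[[152,176,38],[0,0,1.16]],[[171,198,38],[0,0,1.305]],[[190,220,38],[0,0,1.45]],[[209,242,38],[0,0,1.595]],[[228,264,38],[0,0,1.74]]]' 1; python3 -m pendant '[[[19,22,0],[0,0,0.145]],[[38,44,0],[0,0,0.29]],[[57,66,0],[0,0,0.435]],[[75,90,0],[0,0,0.58]],[[75,90,0],[0,0,0.6]],[[75,90,0],[0,0,0.6]],[[75,90,0],[0,0,0.6]]]'
python3 - <<'E'
from h import *
im,d,i=cap('wrist','w1.png'); o,dd=ray(i,280,210); print(o,dd); print(arm.sense()['joints'],arm.sense()['ee_rot'],arm.sense()['position'])
E
```

```text
time: 1.35
position: [0.4451, -0.2402, 0.3394]
ee_rot: [0.475, 0.88, -0.001, -0.001]
ft_force: [-0.2, -0.3, 0.2]
gripper_width: 0.999
time: 2.05
position: [0.5196, -0.1509, 0.3392]
ee_rot: [0.195, 0.981, -0.001, -0.001]
ft_force: [-0.6, 1.3, 0.1]
gripper_width: 1.003
[ 0.44818772 -0.12227662  0.42106408] [ 0.23555743 -0.09912295 -0.96684327]
[-0.38665554  0.0638028   1.32372483 -0.00235009  1.7550862  -1.56467765] [ 1.95337615e-01  9.80735245e-01 -1.03784584e-03 -7.19857555e-04] [ 0.51954498 -0.15105375  0.33932442]
```

View pics/w1.png

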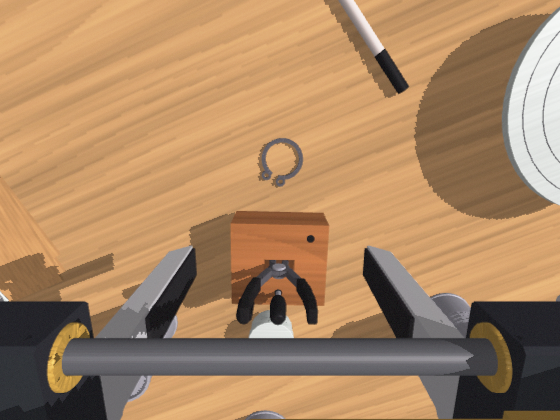

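Run:
```python
from h import *
im,d,i=load('w1.png')
P=cloud(i,d)
bgr=cv2.cvtColor(im,cv2.COLOR_RGB2BGR)
cv2.imwrite('pics/c3.png',cv2.resize(bgr[120:330,210:350],None,fx=3.8,fy=3.8*.75,interpolation=cv2.INTER_NEAREST))
# block top
m=(abs(P[...,2]-.055)<.004); m[:, :200]=0; m[:,350:]=0;m[:200]=0;m[320:]=0
cs,_=cv2.findContours(m.astype(np.uint8),cv2.RETR_EXTERNAL,cv2.CHAIN_APPROX_NONE)
c=max(cs,key=cv2.contourArea)
pts=np.array([plane(i,u,v,.055)[:2] for u,v in c[:,0]]).astype(np.float32)
r=cv2.minAreaRect(pts*1000);print('block',r, cv2.boxPoints(r))
# dark pixels above .11
g=im.max(-1)
m=(P[...,2]>.06)&(P[...,2]<.175)&(d>0);m[:,:225]=0;m[:,345:]=0;m[:230]=0;m[335:]=0
n,lab,st,cen=cv2.connectedComponentsWithStats(m.astype(np.uint8))
for k in range(1,n):
    if st[k,4]>30:
        q=P[lab==k]; print(k,st[k],q.min(0),q.max(0),q.mean(0))
for v in range(255,330,5):
    print(v,[ '%d:%.0f,%.0f,%.0f'%(u,*P[v,u]*1000) for u in range(235,330,8)])
```

```text
block ((597.0057373046875, -186.17080688476562), (109.96863555908203, 100.94347381591797), 66.11447143554688) [[ 528.59283  -216.00952 ]
 [ 620.8912   -256.8826  ]
 [ 665.41864  -156.33209 ]
 [ 573.1203   -115.459015]]
1 [ 236  264   82   61 1784] [ 0.57744474 -0.24053949  0.06007348] [ 0.62092542 -0.1531071   0.16295164] [ 0.59585409 -0.18757975  0.11932941]
2 [270 293  16  32 425] [ 0.61964195 -0.20815893  0.0602957 ] [ 0.63509853 -0.19095426  0.11473914] [ 0.62464738 -0.19851998  0.0998517 ]
255 ['235:567,-228,54', '243:570,-219,55', '251:574,-211,54', '259:577,-202,54', '267:581,-194,55', '275:584,-185,56', '283:587,-177,56', '291:591,-168,55', '299:595,-160,55', '307:598,-152,55', '315:602,-143,55', '323:605,-135,54']
260 ['235:572,-230,56', '243:576,-222,55', '251:579,-213,55', '259:583,-205,55', '267:599,-203,23', '275:593,-189,46', '283:596,-180,47', '291:610,-175,22', '299:600,-162,55', '307:604,-154,54', '315:607,-145,55', '323:611,-137,55']
265 ['235:578,-233,55', '243:581,-224,57', '251:585,-216,55', '259:589,-207,54', '267:599,-202,38', '275:590,-188,69', '283:594,-180,6
[... 2212 characters left out ...]
,1']
315 ['235:665,-280,1', '243:585,-213,161', '251:616,-225,108', '259:675,-248,6', '267:674,-235,15', '275:624,-201,111', '283:628,-194,110', '291:696,-209,-1', '299:699,-198,1', '307:607,-163,159', '315:609,-157,161', '323:712,-168,0']
320 ['235:672,-283,1', '243:589,-215,161', '251:681,-263,0', '259:675,-247,19', '267:673,-234,29', '275:628,-203,113', '283:632,-196,111', '291:702,-212,-0', '299:706,-201,1', '307:611,-165,160', '315:613,-158,162', '323:719,-171,0']
325 ['235:680,-287,0', '243:684,-276,1', '251:689,-266,-0', '259:674,-245,33', '267:676,-235,35', '275:681,-226,34', '283:685,-217,33', '291:706,-213,6', '299:715,-205,-2', '307:718,-194,1', '315:722,-184,0', '323:726,-173,0']
```

View pics/c3.png

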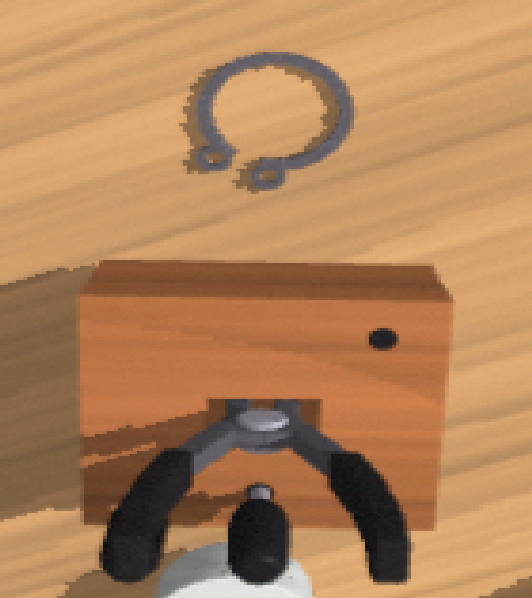

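Run:
```python
from h import *
im,d,i=load('w1.png')
P=cloud(i,d)
bx=np.array([.914,-.405]);by=np.array([.405,.914])
k=lambda u,v:(plane(i,u,v,.055)[:2]*1000)
a=k(264.7,259.8);b=k(294.5,259.8);print('pocket',a,b,np.linalg.norm(a-b),(a+b)/2+7*bx)
m=(P[...,2]>.158)&(P[...,2]<.168)&(d>0);m[:,:225]=0;m[:,345:]=0
n,lab,st,cen=cv2.connectedComponentsWithStats(m.astype(np.uint8))
for j in range(1,n):
    if st[j,4]>10: q=P[lab==j]*1000; print(st[j],q.mean(0).round(1),(q[:,:2]@bx).min(),(q[:,:2]@bx).max(),(q[:,:2]@by).min(),(q[:,:2]@by).max())
m=(P[...,2]>.073)&(P[...,2]<.0785)&(d>0);m[:,:265]=0;m[:,293:]=0;m[:262]=0;m[277:]=0
q=P[m]*1000;print('pivot',len(q),q.mean(0),np.ptp(q[:,:2]@by))
for p in((597,-186),):print(np.array(p)@bx,np.array(p)@by)
# ring
o=(im.max(-1).astype(int)<125)&((im.max(-1).astype(int)-im.min(-1))<30)
o[:, :245]=0;o[:,320:]=0;o[:125]=0;o[200:]=0
v,u=np.nonzero(o);pts=np.array([plane(i,a,b,.004)[:2] for a,b in zip(u,v)])*1000
print(len(u));np.save('ringpts.npy',pts)
from scipy.optimize import least_squares
c=pts.mean(0)
r=least_squares(lambda x:np.maximum(abs(np.hypot(*(pts-x[:2]).T)-22.5)-2.4,0),c,loss='soft_l1');print('ring c',r.x)
w=pts-r.x;rr=np.hypot(*w.T);f=rr>27;print(f.sum(),w[f].mean(0),np.degrees(np.arctan2(*w[f].mean(0)[::-1])))
```

```text
pocket [ 585.18672292 -198.53718346] [ 598.19324401 -166.99766521] 34.1161369859514 [ 598.08798347 -185.60242434]
[239 306  11  17 168] [ 585.1 -212.8  160.5] 614.2218555816112 629.0341088402088 38.1872888408778 46.77292997666144
[307 308  11  17 165] [ 608.9 -159.5  160.5] 613.9938617426947 629.5382515413702 96.55705812487186 105.45165240168353
pivot 141 [ 595.04226641 -185.60633376   76.53176938] 29.442849024111503
620.988 71.78100000000002
496
ring c [ 493.0076207  -140.48530958]
44 [ 18.22272166 -19.61809247] -47.11181109568517
```

```bash
python3 -m pendant '[[[26,-12,0],[0,0,-0.024]],[[52,-24,0],[0,0,-0.024]],[[78,-35,-10],[0,0,-0.024]],[[78,-35,-30],[0,0,-0.024]],[[78,-35,-60],[0,0,-0.024]],[[78,-35,-95],[0,0,-0.024]],[[78,-35,-120],[0,0,-0.024]],[[78,-35,-129],[0,0,-0.024]],[[78,-35,-129],[0,0,-0.024]],[[78,-35,-129],[0,0,-0.024]]]' 1
python3 - <<'E'
from h import *
im,d,i=cap('wrist','w2.png'); print(arm.sense()['ee_rot'],arm.sense()['position'])
E
```

```text
time: 3.1
position: [0.5979, -0.1868, 0.2121]
ee_rot: [0.208, 0.978, -0.001, 0.001]
ft_force: [0.3, -0.5, 0.7]
gripper_width: 0.999
[ 0.20742353  0.97824946 -0.00141571  0.00121108] [ 0.59822452 -0.1867443   0.21275353]
```

View pics/w2.png

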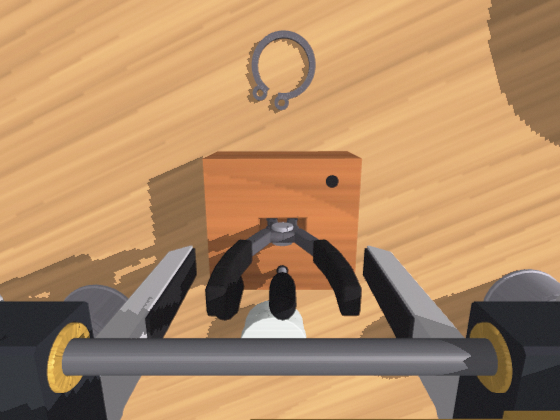

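```bash
python3 -m pendant '[[[0,0,0],[0,0,0]],[[0,0,0],[0,0,0]],[[0,0,0],[0,0,0]],[[0,0,0],[0,0,0]],[[0,0,0],[0,0,0]],[[0,0,0],[0,0,0]],[[0,0,0],[0,0,0]]]' 0.27 30
python3 - <<'E'
from h import *
im,d,i=cap('wrist','w3.png'); s=arm.sense();print(s['ee_rot'],s['position'],s['ft_force'],s['gripper_width']*94)
E
```

```text
time: 3.85
position: [0.599, -0.1863, 0.2143]
ee_rot: [0.207, 0.978, -0.001, 0.003]
ft_force: [1.0, 1.5, 5.6]
gripper_width: 0.635
[ 0.20720999  0.97829218 -0.00098552  0.00272997] [ 0.59897797 -0.18632387  0.21431063] [0.58506676 1.57754512 5.1706435 ] 60.1578453434852
```

View pics/w3.png

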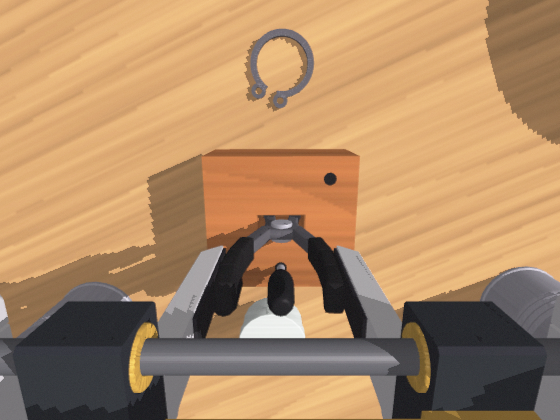

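```bash
python3 -m pendant '[[[0,0,10],[0,0,0]],[[0,0,25],[0,0,0]],[[0,0,45],[0,0,0]],[[0,0,65],[0,0,0]],[[0,0,70],[0,0,0]],[[-20,6,70],[0,0,-0.1]],[[-44,13,70],[0,0,-0.2]],[[-66,20,70],[0,0,-0.3]],[[-88,27,62],[0,0,-0.4]],[[-88,27,50],[0,0,-0.41]],[[-88,27,50],[0,0,-0.41]],[[-88,27,50],[0,0,-0.41]]]'
python3 - <<'E'
from h import *
im,d,i=cap('wrist','w4.png'); s=arm.sense();print(s['ee_rot'],s['position'],s['ft_force'],s['gripper_width']*94)
E
```

```text
time: 5.1
position: [0.5113, -0.1595, 0.2635]
ee_rot: [0.402, 0.916, -0.002, 0.002]
ft_force: [-0.3, -0.3, -2.0]
gripper_width: 0.641
[ 0.40164985  0.91578903 -0.00156065  0.00232537] [ 0.51165763 -0.15965954  0.26400131] [-0.07751856  0.00862639 -1.78006447] 59.719210561986124
```

View pics/w4.png

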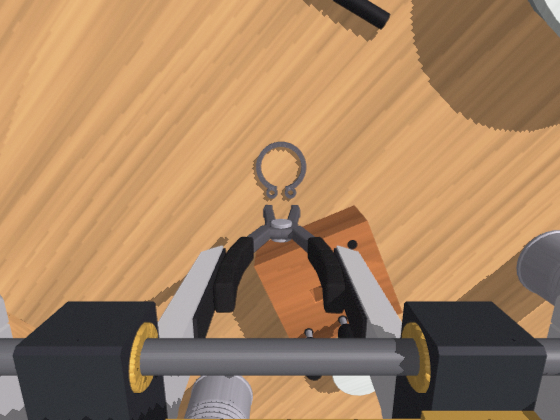

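Run:
```python
from h import *
im,d,i=load('w4.png')
bgr=cv2.cvtColor(im,cv2.COLOR_RGB2BGR)
cv2.imwrite('pics/c4.png',cv2.resize(bgr[130:250,230:330],None,fx=6,fy=5,interpolation=cv2.INTER_NEAREST))
P=cloud(i,d)*1000
for v in range(196,240,3): print(v,['%d:%.0f,%.0f,%.0f'%(u,*P[v,u]) for u in range(260,304,4)])
print(ray(i,280,213))
```

```text
196 ['260:497,-175,-0', '264:500,-172,0', '268:502,-169,3', '272:505,-166,4', '276:459,-104,345', '280:512,-161,1', '284:515,-159,-1', '288:517,-155,5', '292:520,-152,5', '296:524,-150,0', '300:527,-147,1']
199 ['260:499,-178,-0', '264:502,-175,1', '268:505,-172,2', '272:508,-169,-1', '276:511,-167,-1', '280:514,-163,1', '284:517,-161,1', '288:520,-158,0', '292:523,-155,0', '296:526,-152,-0', '300:529,-150,-0']
202 ['260:501,-180,1', '264:504,-177,-0', '268:507,-175,-1', '272:510,-172,-0', '276:513,-169,0', '280:516,-166,-1', '284:519,-163,-0', '288:522,-160,-0', '292:525,-158,-0', '296:528,-155,-0', '300:532,-152,-1']
205 ['260:503,-182,-0', '264:506,-180,-0', '268:500,-164,61', '272:503,-162,60', '276:459,-104,345', '280:518,-169,-1', '284:521,-166,-0', '288:524,-163,-0', '292:515,-150,62', '296:518,-148,62', '300:533,-154,0']
208 ['260:505,-185,-0', '264:498,-166,71', '268:500,-163,73', '272:504,-163,63', '276:518,-174,-1', '280:520,-171,0', '284:523,-168,1', '288:527,-165,0', '292:515,-150,72', '296:517,-148,73', '300:536,-157,-0']
211 ['260:507,-187,-0', '264:499,-166,79', '268:
[... 1549 characters left out ...]
05,-162,126', '276:507,-160,126', '280:509,-158,127', '284:511,-156,126', '288:513,-154,127', '292:515,-153,127', '296:516,-150,132', '300:517,-148,133']
235 ['260:498,-165,139', '264:501,-165,135', '268:504,-164,130', '272:507,-164,126', '276:509,-162,126', '280:510,-159,128', '284:512,-158,127', '288:514,-156,126', '292:516,-154,127', '296:516,-151,133', '300:517,-148,138']
238 ['260:499,-166,141', '264:502,-166,135', '268:505,-166,129', '272:508,-165,125', '276:510,-163,127', '280:512,-162,126', '284:514,-160,127', '288:516,-158,126', '292:518,-156,126', '296:518,-152,134', '300:518,-149,139']
(array([ 0.4585699 , -0.10355314,  0.34486587]), array([ 0.18308898, -0.19844927, -0.96286113]))
```

View pics/c4.png

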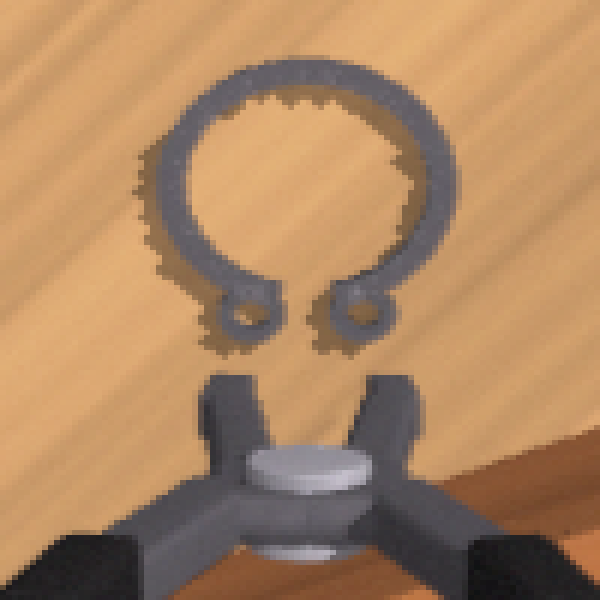

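Run:
```python
from h import *
im,d,i=load('w4.png')
s=np.array([.40164985,.91578903]);a=np.arctan2(s[1],s[0]);print('tool y yaw',np.degrees(2*a)-90, 'x',np.degrees(2*a))
ty=np.array([np.cos(2*a-np.pi/2),np.sin(2*a-np.pi/2)]);px=-np.array([np.cos(2*a),np.sin(2*a)])
T=np.array([511.66,-159.66])
def loc(p): w=p[:2]*1000-T; return (w@px).round(1),(w@ty).round(1)
for n,(x,y) in dict(hl=(250,312),hr=(363,312),).items():
    p=plane(i,230+x/6-.5,130+y/5-.5,.004);print(n,p*1000,loc(p))
for z in(.0605,):
  for n,(x,y) in dict(a=(203,378),b=(253,378),c=(367,378),d=(411,378)).items():
    p=plane(i,230+x/6-.5,130+y/5-.5,z);print(n,p*1000,loc(p))
m=(im.max(-1).astype(int)-im.min(-1))<30
P=cloud(i,d)*1000
for v in range(204,214):
    us=[u for u in range(258,306) if 50<P[v,u,2]<110]; print(v,[(u,round(P[v,u,2])) for u in us])
```

```text
tool y yaw 42.637084407375625 x 132.63708440737562
hl [ 501.80679005 -163.58265083    4.        ] (np.float64(-3.8), np.float64(-9.9))
hr [ 515.79707389 -150.67872629    4.        ] (np.float64(-3.8), np.float64(9.1))
a [ 497.46193018 -166.65401852   60.5       ] (np.float64(-4.5), np.float64(-15.2))
b [ 502.68201301 -161.83850829   60.5       ] (np.float64(-4.5), np.float64(-8.1))
c [ 514.58187328 -150.86092407   60.5       ] (np.float64(-4.5), np.float64(8.1))
d [ 519.17408483 -146.62462315   60.5       ] (np.float64(-4.5), np.float64(14.4))
204 []
205 [(265, 62), (266, 63), (267, 63), (268, 61), (269, 62), (270, 63), (271, 63), (272, 60), (291, 61), (292, 62), (293, 63), (294, 62), (295, 63), (296, 62), (297, 63), (298, 61)]
206 [(265, 67), (266, 66), (267, 67), (268, 66), (269, 66), (270, 66), (271, 66), (272, 63), (291, 63), (292, 65), (293, 66), (294, 65), (295, 67), (296, 66), (297, 68), (298, 65)]
207 [(264, 68), (265, 69), (266, 69), (267, 68), (268, 69), (269, 69), (270, 68), (271, 68), (272, 63), (291, 64), (292, 68), (293, 68), (294, 68), (295, 69), (296, 70), (297, 68), 
[... 682 characters left out ...]
64, 79), (265, 82), (266, 82), (267, 83), (268, 82), (269, 81), (270, 82), (271, 82), (272, 81), (273, 78), (290, 82), (291, 81), (292, 82), (293, 82), (294, 81), (295, 83), (296, 83), (297, 81), (298, 81), (299, 76)]
212 [(263, 76), (264, 80), (265, 84), (266, 84), (267, 84), (268, 85), (269, 85), (270, 84), (271, 85), (272, 85), (273, 85), (290, 84), (291, 86), (292, 86), (293, 84), (294, 85), (295, 86), (296, 84), (297, 84), (298, 84), (299, 77)]
213 [(263, 74), (264, 82), (265, 86), (266, 88), (267, 88), (268, 88), (269, 88), (270, 88), (271, 89), (272, 89), (273, 87), (289, 85), (290, 88), (291, 88), (292, 89), (293, 88), (294, 87), (295, 88), (296, 88), (297, 87), (298, 85), (299, 76)]
```

```bash
python3 -m pendant '[[[-2,2,-10],[0,0,0]],[[-2,2,-20],[0,0,0]],[[-2,2,-28],[0,0,0]],[[-2,2,-28],[0,0,0]],[[-2,2,-28],[0,0,0]]]' 0.34
cat > meas.py <<'E'
import sys
from h import *
fn=sys.argv[1]
im,d,i=cap('wrist',fn); s=arm.sense();print(s['time'],s['ee_rot'],s['position'],s['ft_force'],s['gripper_width']*94)
q=s['ee_rot'];a=np.arctan2(q[1],q[0]);print('tool y yaw',np.degrees(2*a)-90)
bgr=cv2.cvtColor(im,cv2.COLOR_RGB2BGR)
cv2.imwrite('pics/z'+fn,cv2.resize(bgr[130:250,230:330],None,fx=6,fy=5,interpolation=cv2.INTER_NEAREST))
P=cloud(i,d)*1000
zs=s['position'][2]*1000-203
for v in range(196,222):
    us=[u for u in range(255,310) if zs-4<P[v,u,2]<zs+12]
    if us: print(v,[(u,round(P[v,u,2])) for u in us])
E
python3 meas.py w5.png
```

```text
time: 5.65
position: [0.5096, -0.1576, 0.2354]
ee_rot: [0.402, 0.916, -0.002, 0.002]
ft_force: [0.4, -0.4, -1.0]
gripper_width: 0.672
5.7 [ 0.40162853  0.91579824 -0.00154093  0.00239485] [ 0.50977416 -0.15770139  0.23603135] [ 1.00701712 -0.13344503 -1.97204692] 62.94008920947464
tool y yaw 42.63974602408737
205 [(267, 35), (268, 35), (269, 35), (270, 36), (271, 35), (272, 35), (273, 35), (290, 35), (291, 34), (292, 35), (293, 35), (294, 35), (295, 36), (296, 35)]
206 [(266, 38), (267, 39), (268, 38), (269, 39), (270, 37), (271, 38), (272, 39), (273, 36), (290, 38), (291, 38), (292, 38), (293, 38), (294, 38), (295, 39), (296, 39), (297, 37)]
207 [(266, 42), (267, 43), (268, 41), (269, 41), (270, 42), (271, 41), (272, 41), (273, 38), (290, 40), (291, 40), (292, 42), (293, 42), (294, 41), (295, 42), (296, 42), (297, 42)]
208 [(265, 44), (267, 44), (268, 44), (269, 45), (271, 44), (272, 43), (273, 37), (290, 42), (291, 44), (292, 43), (294, 44), (295, 45), (297, 45), (298, 44)]
```

View pics/zw5.png

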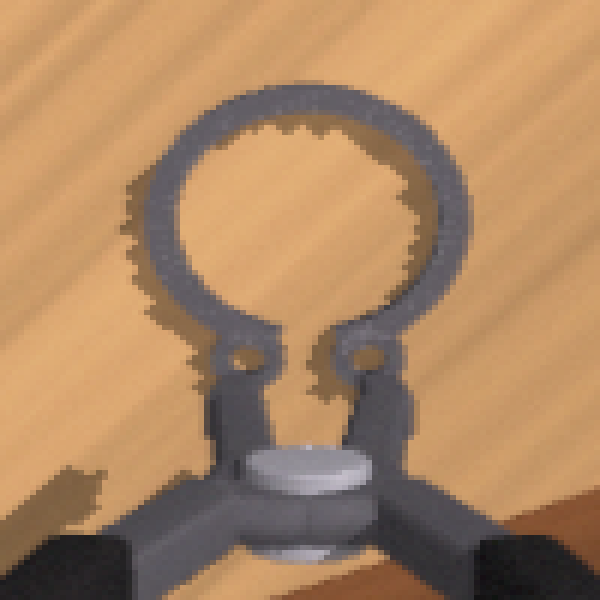

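```bash
cat > loc.py <<'E'
from h import *
def run(fn,s_pos,q,items,x0=230,y0=130,fx=6,fy=5):
    im,d,i=load(fn)
    a=np.arctan2(q[1],q[0])
    ty=np.array([np.cos(2*a-np.pi/2),np.sin(2*a-np.pi/2)]);px=-np.array([np.cos(2*a),np.sin(2*a)])
    print('px',px,'ty',ty)
    for n,(x,y,z) in items.items():
        p=plane(i,x0+x/fx-.5,y0+y/fy-.5,z)*1000;w=p[:2]-np.array(s_pos[:2])*1000
        print(n,p.round(1),'px %.1f ty %.1f'%(w@px,w@ty))
E
python3 - <<'E'
from loc import *
run('w5.png',[.50977,-.1577],[.40163,.9158],dict(hl=(249,357,.004),hr=(369,357,.004),sl=(240,376,.0335),sr=(382,376,.0335),L1=(217,376,.0335),L2=(265,376,.0335),R1=(358,376,.0335),R2=(406,376,.0335)))
E
```

```text
px [ 0.67738549 -0.73562823] ty [0.73562823 0.67738549]
hl [ 502.1 -163.2    4. ] px -1.2 ty -9.3
hr [ 515.8 -150.5    4. ] px -1.2 ty 9.3
sl [ 499.1 -160.7   33.5] px -5.0 ty -9.8
sr [ 513.9 -147.1   33.5] px -5.0 ty 10.2
L1 [ 496.7 -162.9   33.5] px -5.0 ty -13.1
L2 [ 501.7 -158.3   33.5] px -5.0 ty -6.3
R1 [ 511.4 -149.4   33.5] px -5.0 ty 6.8
R2 [ 516.4 -144.8   33.5] px -5.0 ty 13.6
```

```bash
python3 -m pendant '[[[0,0,-8],[0,0,0]],[[0,0,-16],[0,0,0]],[[0,0,-22],[0,0,0]],[[0,0,-22],[0,0,0]],[[0,0,-22],[0,0,0]]]'
python3 meas.py w6.png
```

```text
time: 6.2
position: [0.5096, -0.1577, 0.2137]
ee_rot: [0.402, 0.916, -0.002, 0.002]
ft_force: [-0.8, -1.2, -1.4]
gripper_width: 0.671
6.25 [ 0.40164484  0.91579086 -0.00154536  0.00247623] [ 0.50982403 -0.15772877  0.21410171] [ 0.04012597 -0.43291825 -1.25556095] 63.2269438223939
tool y yaw 42.63769498714555
205 [(267, 13), (268, 13), (269, 14), (270, 14), (271, 15), (272, 13), (273, 12), (290, 14), (291, 13), (292, 13), (293, 14), (294, 14), (295, 13), (296, 14)]
206 [(266, 17), (267, 16), (268, 17), (269, 18), (270, 16), (271, 16), (272, 17), (273, 15), (290, 15), (291, 17), (292, 17), (293, 16), (294, 17), (295, 17), (296, 16), (297, 15)]
207 [(266, 20), (267, 20), (268, 20), (269, 19), (270, 20), (271, 20), (272, 20), (273, 16), (290, 17), (291, 20), (292, 21), (293, 21), (294, 20), (295, 19), (296, 20), (297, 20)]
208 [(265, 22), (268, 23), (271, 23), (272, 21), (273, 16), (290, 18), (291, 23), (292, 23), (293, 23), (294, 23), (296, 21), (297, 23), (298, 22)]
```

View pics/zw6.png

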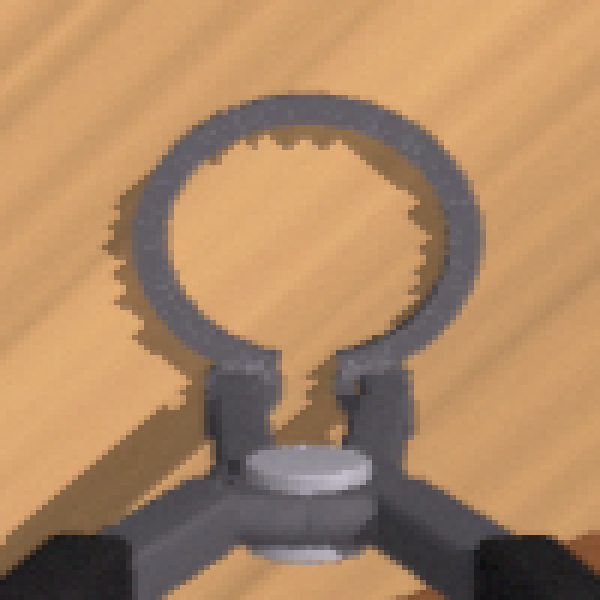

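Run:
```python
from loc import *
run('w6.png',[.50982,-.15773],[.40164,.9158],dict(top=(308,92,.004),topin=(308,125,.004),l=(133,238,.004),r=(484,238,.004),L1=(217,376,.012),L2=(268,376,.012),R1=(359,376,.012),R2=(406,376,.012)))
```

```text
px [ 0.67737202 -0.73564064] ty [0.73564064 0.67737202]
top [ 474.6 -119.8    4. ] px -51.8 ty -0.2
topin [ 478.3 -123.8    4. ] px -46.3 ty -0.2
l [ 472.9 -154.7    4. ] px -27.2 ty -25.1
r [ 509.6 -120.9    4. ] px -27.3 ty 24.8
L1 [ 496.8 -162.9   12. ] px -5.0 ty -13.0
L2 [ 502.1 -158.    12. ] px -5.0 ty -5.8
R1 [ 511.6 -149.3   12. ] px -5.0 ty 7.0
R2 [ 516.5 -144.8   12. ] px -5.0 ty 13.7
```

```bash
python3 -m pendant '[[[0,-0.6,0],[0,0,0]],[[0,-0.6,-2],[0,0,0]],[[0,-0.6,-4],[0,0,0]],[[0,-0.6,-5],[0,0,0]],[[0,-0.6,-5],[0,0,0]]]'
python3 meas.py w7.png
```

```text
time: 6.75
position: [0.5097, -0.1583, 0.2088]
ee_rot: [0.402, 0.916, -0.002, 0.002]
ft_force: [0.3, 0.2, -0.8]
gripper_width: 0.672
6.8 [ 0.40161466  0.91580455 -0.00155143  0.00229949] [ 0.50975064 -0.15829421  0.20892767] [-0.32312405 -0.30521359 -1.13830882] 63.02712762078981
tool y yaw 42.64149102411767
196 [(258, 4), (259, 3), (260, 4), (261, 4), (262, 5), (263, 4), (264, 4), (265, 3), (266, 3), (296, 3), (297, 3), (298, 4), (299, 4), (300, 4), (301, 5), (302, 5), (303, 4), (304, 3)]
197 [(259, 3), (260, 4), (261, 3), (262, 4), (263, 4), (264, 3), (265, 5), (267, 4), (295, 2), (296, 5), (297, 4), (298, 4), (299, 2), (300, 4), (301, 4), (302, 4), (303, 4), (304, 3)]
198 [(260, 4), (261, 5), (262, 5), (263, 4), (264, 4), (265, 3), (266, 3), (267, 4), (268, 5), (293, 2), (294, 2), (295, 5), (296, 4), (297, 3), (298, 4), (299, 3), (300, 4), (301, 4), (302, 4), (303, 3)]
199 [(261, 3), (262, 5), (263, 4), (264, 4), (265, 3), (266, 4), (267, 4), (268, 4), (269, 3), (270, 4), (271, 3), (292, 3), (293, 3), (294, 4), (295, 3), (296, 3), (297, 4), (298, 2), (299, 4), (300, 4), (301, 3), 
[... 1783 characters left out ...]
7, 15), (268, 14), (269, 15), (270, 15), (271, 16), (272, 15), (273, 11), (275, 4), (276, 4), (277, 4), (286, 3), (287, 4), (288, 4), (289, 5), (290, 13), (291, 15), (292, 17), (293, 16), (294, 14), (295, 16), (296, 14), (297, 15), (298, 4)]
208 [(264, 4), (265, 18), (266, 17), (271, 18), (272, 18), (273, 11), (274, 4), (275, 3), (276, 3), (277, 5), (286, 4), (287, 3), (288, 4), (289, 5), (290, 13), (291, 17), (296, 18), (298, 17), (299, 4)]
209 [(274, 3), (275, 4), (276, 4), (277, 4), (286, 5), (287, 5), (288, 5), (299, 3)]
210 [(274, 5), (275, 4), (276, 3), (286, 3), (287, 4), (288, 4)]
211 [(275, 4), (276, 3), (287, 5), (288, 2)]
212 [(275, 3), (276, 3), (287, 5), (288, 4)]
213 [(275, 3)]
```

View pics/zw7.png

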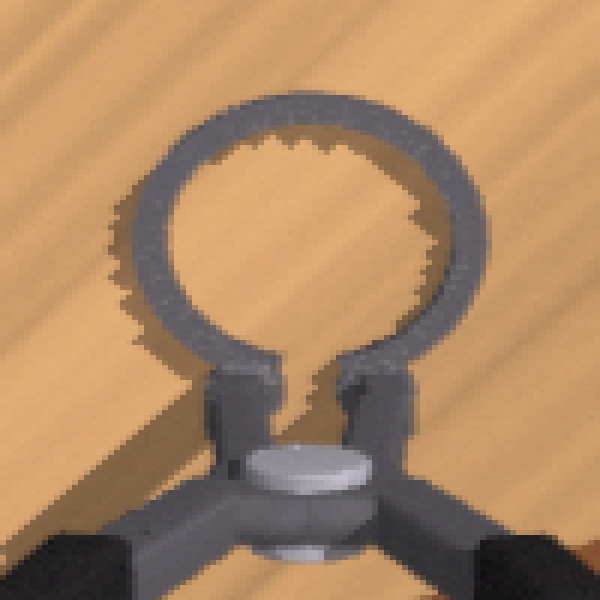

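```bash
python3 -m pendant '[[[0,0,-1],[0,0,0]],[[0,0,-1.5],[0,0,0]],[[0,0,-1.5],[0,0,0]]]';python3 -m pendant '[[[0,0,-0.5],[0,0,0]],[[0,0,-1],[0,0,0]],[[0,0,-1],[0,0,0]]]'
```

```text
time: 7.1
position: [0.5098, -0.1583, 0.2076]
ee_rot: [0.402, 0.916, -0.002, 0.002]
ft_force: [0.1, -0.5, -1.9]
gripper_width: 0.673
time: 7.4
position: [0.5101, -0.1585, 0.2073]
ee_rot: [0.402, 0.916, -0.002, 0.003]
ft_force: [-0.4, -0.4, 1.4]
gripper_width: 0.671
```

```bash
python3 meas.py w8.png | tail -8 | cut -c1-400
python3 - <<'E'
from h import *
im,d,i=load('w8.png')
P=cloud(i,d)*1000
# local plane check: front face z vs forward coordinate
for v in range(203,208):
    print(v,[(u,P[v,u].round(1).tolist()) for u in (268,270,272,292,294)])
E
```

```text
214 [(255, 0), (261, 1), (262, 0), (280, 1), (308, 1)]
215 [(259, 1), (277, 1), (285, 1), (301, 1), (302, 1), (307, 1), (309, 1)]
216 [(258, 1), (259, 1), (261, 0), (263, 1), (277, 1), (278, 1), (283, 0), (300, 1), (302, 1), (303, 0), (307, 1)]
217 [(263, 1), (279, 1), (280, 1), (281, 1), (282, 1), (285, 0), (286, 1), (298, 0), (299, 0), (304, 1), (306, 0), (309, 0)]
218 [(256, 1), (261, 1), (276, 1), (283, 1), (304, 1), (306, 0)]
219 [(256, 0), (260, 1), (261, 1), (263, 0), (298, 0), (299, 1), (307, 1)]
220 [(259, 0), (298, 1), (300, 2), (302, 0), (304, 1), (307, 0), (309, 0)]
221 [(255, 0), (256, 0), (261, 1), (262, 1), (264, 1), (300, 1), (302, 1), (303, 1), (307, 0)]
203 [(268, [498.4, -162.1, 3.1]), (270, [499.7, -160.9, 3.0]), (272, [500.8, -159.5, 4.2]), (292, [513.2, -148.0, 4.5]), (294, [514.5, -146.9, 4.1])]
204 [(268, [498.4, -161.9, 7.2]), (270, [499.7, -160.9, 6.6]), (272, [501.0, -159.8, 6.4]), (292, [513.3, -148.2, 7.0]), (294, [514.7, -147.1, 6.5])]
205 [(268, [498.9, -162.3, 8.0]), (270, [500.0, -161.0, 9.0]), (272, [501.1, -159.8, 9.5]), (292, [513.4, -148.4, 9.7]), (294, [457.1, -102.4, 288.5])]
206 [(268, [498.9, -162.1, 11.9]), (270, [499.9, -160.8, 13.0]), (272, [501.5, -160.2, 10.6]), (292, [513.3, -148.5, 13.0]), (294, [514.5, -147.3, 13.2])]
207 [(268, [498.8, -161.9, 15.8]), (270, [499.9, -160.7, 16.5]), (272, [501.5, -160.1, 14.0]), (292, [513.3, -148.6, 15.7]), (294, [514.5, -147.5, 16.0])]
```

View pics/zw8.png

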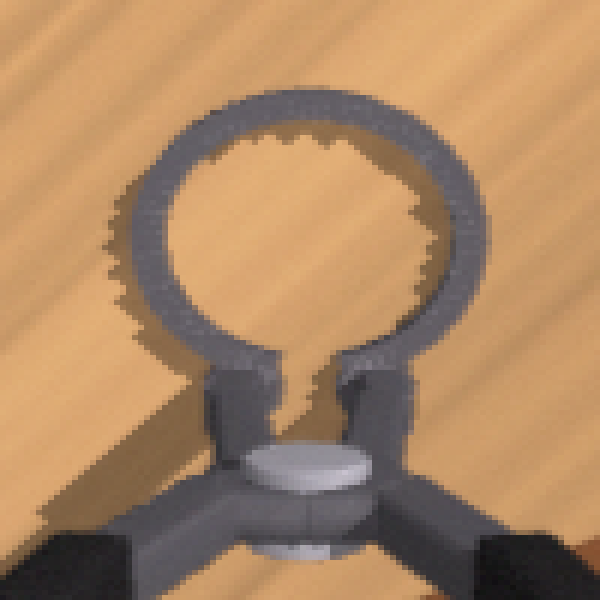

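```bash
python3 -m pendant '[[[0,0,-0.4],[0,0,0]],[[0,0,-0.8],[0,0,0]],[[0,0,-0.8],[0,0,0]]]'; python3 -c "
from bench import arm
s=arm.sense();print(s['position'],s['ft_force'],s['torque'])"
```

```text
time: 7.75
position: [0.5102, -0.1588, 0.2071]
ee_rot: [0.402, 0.916, -0.002, 0.004]
ft_force: [-0.5, -0.1, 3.4]
gripper_width: 0.67
[ 0.51022757 -0.15875543  0.20714907] [-0.52667597 -0.08871519  3.41675764] [-0.17163836  0.13143596  0.0211727 ]
```

```bash
python3 -m pendant '[[[0,0,0.6],[0,0,0]],[[0,0,0.6],[0,0,0]],[[0,0,0.6],[0,0,0]],[[0,0,0.6],[0,0,0]]]' 0.23 45; python3 meas.py w9.png | head -2
```

```text
time: 8.15
position: [0.5104, -0.1587, 0.2079]
ee_rot: [0.402, 0.916, -0.002, 0.004]
ft_force: [0.3, 0.8, 2.1]
gripper_width: 0.618
8.2 [ 0.40163284  0.91579119 -0.00166063  0.00384735] [ 0.51038283 -0.15866497  0.20786089] [-0.22116289  0.50017597  2.78857686] 58.19662409707254
tool y yaw 42.63896911005634
```

View pics/zw9.png

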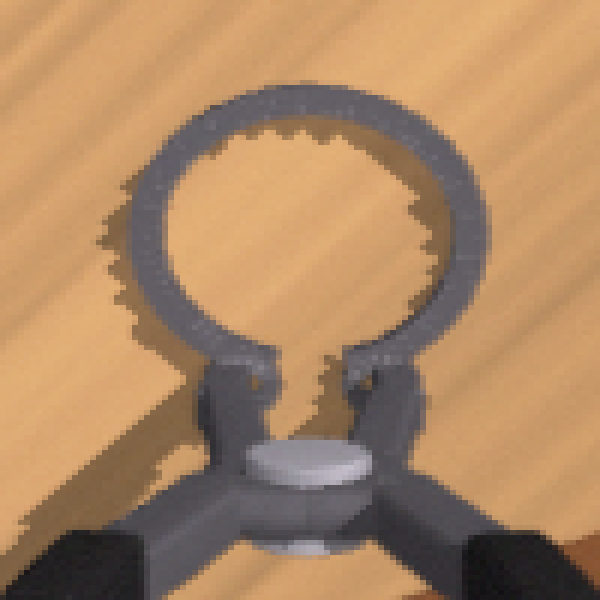

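```bash
python3 -m pendant '[[[0,0,0],[0,0,0]],[[0,0,0],[0,0,0]],[[0,0,0],[0,0,0]],[[0,0,0],[0,0,0]]]' 0.13 45; python3 meas.py w10.png | head -2
```

```text
time: 8.6
position: [0.511, -0.1582, 0.2083]
ee_rot: [0.401, 0.916, -0.001, 0.005]
ft_force: [2.6, 2.4, 5.0]
gripper_width: 0.567
8.65 [ 0.40150528  0.91584486 -0.00091757  0.00456825] [ 0.51095126 -0.15826178  0.20831882] [2.47055013 3.0666242  4.65638402] 53.33280527510457
tool y yaw 42.65482542879249
```

View pics/zw10.png

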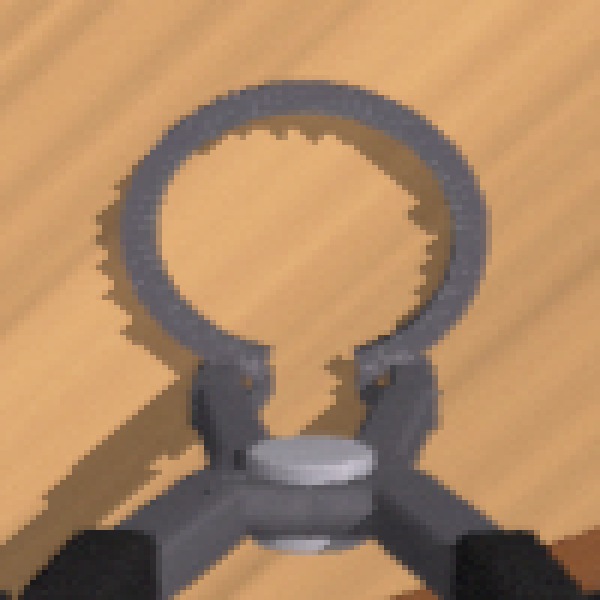

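```bash
python3 -m pendant '[[[0,0,0.8],[0,0,0]],[[0,0,1.3],[0,0,0]],[[0,0,1.3],[0,0,0]],[[0,0,1.3],[0,0,0]]]' 0.02 50; python3 meas.py w11.png | head -2
```

```text
time: 9.05
position: [0.5106, -0.1584, 0.209]
ee_rot: [0.402, 0.916, -0.001, 0.004]
ft_force: [2.2, 1.2, 0.8]
gripper_width: 0.517
9.1 [ 0.40158849  0.9158107  -0.0012639   0.0039813 ] [ 0.51061044 -0.15843238  0.20900187] [1.14933341 1.18560424 1.2777236 ] 48.325969070405634
tool y yaw 42.64452133257049
```

View pics/zw11.png

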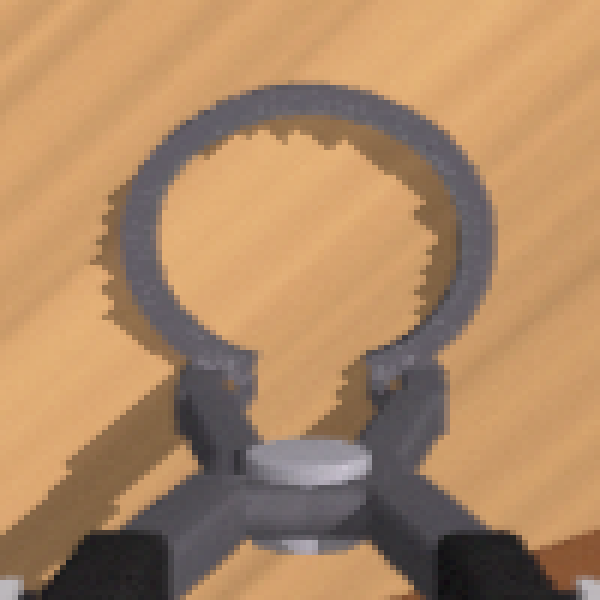

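```bash
python3 -m pendant '[[[0,0,0.5],[0,0,0]],[[0,0,1],[0,0,0]],[[0,0,1],[0,0,0]],[[0,0,1],[0,0,0]]]' -0.1 55; python3 meas.py w12.png | head -2
```

```text
time: 9.5
position: [0.5101, -0.1586, 0.2094]
ee_rot: [0.402, 0.916, -0.002, 0.003]
ft_force: [0.3, -0.9, -1.8]
gripper_width: 0.457
9.55 [ 0.40165901  0.91578211 -0.00177805  0.00316301] [ 0.51007106 -0.15864665  0.20942064] [-1.18210864  0.44059732 -0.39834722] 42.867389395454474
tool y yaw 42.63580405713324
```

View pics/zw12.png

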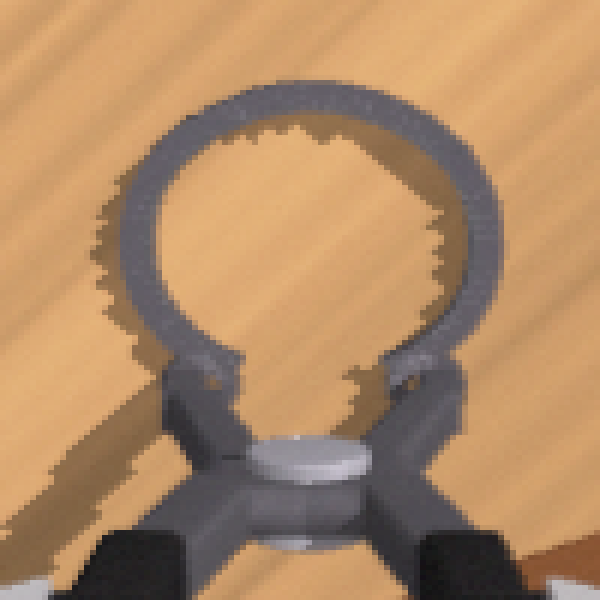

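```bash
python3 -m pendant '[[[0,0,0.3],[0,0,0]],[[0,0,0.6],[0,0,0]],[[0,0,0.6],[0,0,0]],[[0,0,0.6],[0,0,0]],[[0,0,0.6],[0,0,0]]]' -0.21 60; python3 meas.py w13.png | head -2
```

```text
time: 10.05
position: [0.5099, -0.1586, 0.2099]
ee_rot: [0.402, 0.916, -0.002, 0.003]
ft_force: [-0.3, 0.2, -1.3]
gripper_width: 0.395
10.1 [ 0.40166711  0.91577912 -0.00184123  0.0029583 ] [ 0.50994473 -0.15863803  0.20989135] [ 0.80382542  0.18558962 -2.7911566 ] 37.89191469516465
tool y yaw 42.63481685338198
```

View pics/zw13.png

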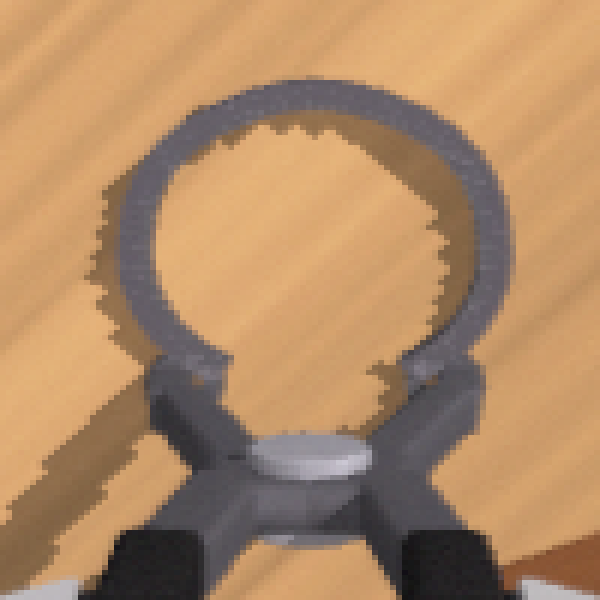

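```bash
python3 -m pendant '[[[0,0,0.3],[0,0,0]],[[0,0,0.3],[0,0,0]],[[0,0,0.5],[0,0,0]],[[0,0,0.5],[0,0,0]],[[0,0,0.5],[0,0,0]]]' -0.31 60; python3 meas.py w14.png | head -2
```

```text
time: 10.6
position: [0.5099, -0.1586, 0.2103]
ee_rot: [0.402, 0.916, -0.002, 0.003]
ft_force: [-0.2, 0.3, -2.1]
gripper_width: 0.348
10.65 [ 0.40163821  0.9157919  -0.00185278  0.00291654] [ 0.50993703 -0.1586008   0.21037239] [ 0.89886868  0.55913594 -2.3213179 ] 32.99294188336574
tool y yaw 42.638437920171924
```

View pics/zw14.png

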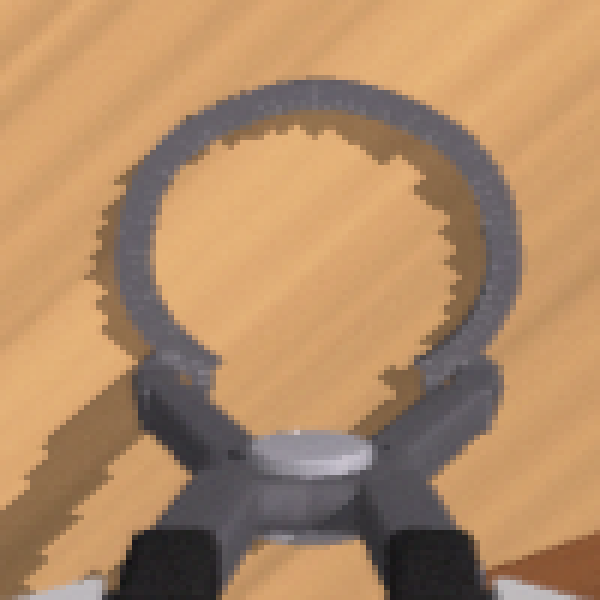

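```bash
python3 -m pendant '[[[0,0,2],[0,0,0]],[[0,0,6],[0,0,0]],[[0,0,12],[0,0,0]],[[0,0,22],[0,0,0]],[[0,0,30],[0,0,0]],[[0,0,30],[0,0,0]]]' -0.325 60; python3 meas.py w15.png | head -2
```

```text
time: 11.25
position: [0.5107, -0.1589, 0.2428]
ee_rot: [0.402, 0.916, -0.002, 0.005]
ft_force: [-0.3, -0.2, -2.3]
gripper_width: 0.343
11.3 [ 0.40165315  0.91578032 -0.00181152  0.00422691] [ 0.51040423 -0.15881237  0.24176147] [ 0.04596795 -0.82295939 -2.79376813] 32.158064480238416
tool y yaw 42.63633740136072
```

View pics/zw15.png

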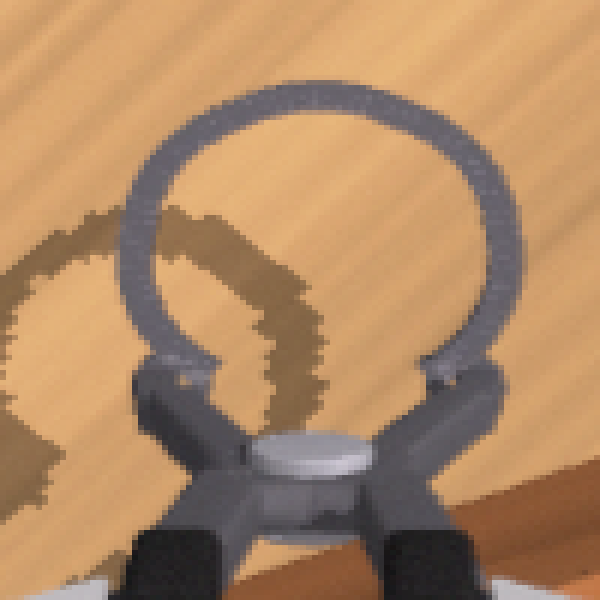

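```bash
cat > ringfit.py <<'E'
from h import *
def fit(fn,q,pos,zlo,zhi,box=(130,206,245,325)):
    im,d,i=load(fn);P=cloud(i,d)*1000
    m=np.zeros(d.shape,bool);m[box[0]:box[1],box[2]:box[3]]=1
    m&=(P[...,2]>zlo)&(P[...,2]<zhi)&(d>0)
    p=P[m];c=p.mean(0)
    a=np.arctan2(q[1],q[0]);ty=np.array([np.cos(2*a-np.pi/2),np.sin(2*a-np.pi/2)]);px=-np.array([np.cos(2*a),np.sin(2*a)])
    w=p[:,:2]-np.array(pos[:2])*1000;L=np.c_[w@px,w@ty]
    A=np.c_[L,np.ones(len(L))];k=np.linalg.lstsq(A,p[:,2],rcond=None)[0]
    r=p[:,2]-A@k; g=abs(r)<2; k=np.linalg.lstsq(A[g],p[g,2],rcond=None)[0]
    print('n',g.sum(),'slope px,ty',k[:2],'z at hole px=-1',k[2]-k[0],' z at px -48',k[2]-48*k[0],'std',r[g].std())
    print('px range',L[g,0].min(),L[g,0].max(),'ty',L[g,1].min(),L[g,1].max())
    return k
E
python3 - <<'E'
from ringfit import *
fit('w15.png',[.40165,.91578],[.5104,-.1588],25,50)
E
```

```text
n 944 slope px,ty [0.05011824 0.02692481] z at hole px=-1 37.48443678326007  z at px -48 35.128879656647364 std 0.7218700947572364
px range -51.899858121164854 -1.7315924854540046 ty -26.66112453774694 31.068084992204724
```

Run:
```python
from ringfit import *
fit('w15.png',[.40165,.91578],[.5104,-.1588],25,45,(130,200,245,325))
fit('w14.png',[.40165,.91578],[.5099,-.1586],2,10,(130,200,245,325))
from scipy.spatial.transform import Rotation as R
print(R.from_quat([.40165,.91578,-.0018,.0042]).as_matrix())
```

```text
n 839 slope px,ty [0.04857598 0.02728431] z at hole px=-1 37.42494740611915  z at px -48 35.141876514903956 std 0.717549629504782
px range -51.899858121164854 -7.023512486488747 ty -26.66112453774694 31.068084992204724
n 843 slope px,ty [0.02181053 0.02388783] z at hole px=-1 5.132719709175521  z at px -48 4.107625007934374 std 0.7020825388742175
px range -56.98908114419106 -8.084848081227225 ty -27.083683708944633 29.68883975188408
[[-6.77318181e-01  7.35663687e-01  6.24663317e-03]
 [ 7.35633447e-01  6.77346981e-01 -6.67069061e-03]
 [-9.13852297e-03  7.70522611e-05 -9.99958240e-01]]
```

Run:
```python
from h import *
im,d,i=load('top0.png')
print(plane(i,209,234.8,.087))
P=cloud(i,d)*1000
m=(abs(P[...,2]-61)<5); m[:, :150]=0;m[:,270:]=0;m[:180]=0;m[290:]=0
cs,_=cv2.findContours(m.astype(np.uint8),cv2.RETR_EXTERNAL,cv2.CHAIN_APPROX_NONE);c=max(cs,key=cv2.contourArea)
pts=np.array([plane(i,u,v,.061)[:2] for u,v in c[:,0]]).astype(np.float32)*1000
print(cv2.minEnclosingCircle(pts),cv2.fitEllipse(pts))
m=(abs(P[...,2]-87)<4); m[:, :150]=0;m[:,270:]=0;m[:180]=0;m[290:]=0;v,u=np.nonzero(m);print(len(u),plane(i,u.mean(),v.mean(),.087))
```

```text
[0.56355958 0.1998288  0.087     ]
((564.0775146484375, 203.23162841796875), 115.09295654296875) ((564.120361328125, 203.22996520996094), (227.0347137451172, 228.0531768798828), 127.34677124023438)
177 [0.56353717 0.20268009 0.087     ]
```

```bash
python3 -m pendant '[[[0,0,20],[0,0,0]],[[0,10,50],[0.006,0.006,0]],[[5,25,80],[0.012,0.012,0]],[[12,50,95],[0.018,0.017,0]],[[19,80,95],[0.018,0.017,0]],[[26,110,95],[0.018,0.017,0]],[[33,140,95],[0.018,0.017,0]],[[40,170,95],[0.018,0.017,0]],[[46,200,95],[0.018,0.017,0]],[[53,230,95],[0.018,0.017,0]],[[59,260,95],[0.018,0.017,0]],[[65,290,95],[0.018,0.017,0]]]';python3 -m pendant '[[[4,25,0],[0,0,0]],[[8,42,0],[0,0,0]],[[9,48,0],[0,0,0]],[[9,48,0],[0,0,0]],[[9,48,0],[0,0,0]],[[9,48,0],[0,0,0]]]';python3 meas.py w16.png | head -2
```

```text
time: 12.5
position: [0.5754, 0.1325, 0.3362]
ee_rot: [0.402, 0.916, 0.003, -0.008]
ft_force: [0.7, -0.6, -2.1]
gripper_width: 0.343
time: 13.1
position: [0.5845, 0.1793, 0.3365]
ee_rot: [0.402, 0.915, 0.003, -0.007]
ft_force: [-0.5, -0.5, -1.8]
gripper_width: 0.337
13.15 [ 0.40236265  0.91544725  0.00264354 -0.00732448] [0.58447069 0.17929042 0.33647088] [ 0.69595312  0.04520859 -1.58352509] 32.18134712577072
tool y yaw 42.54654787529361
```

View pics/w16.png

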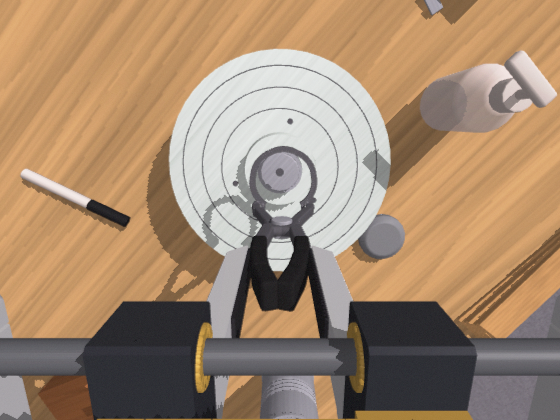

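View pics/zw16.png

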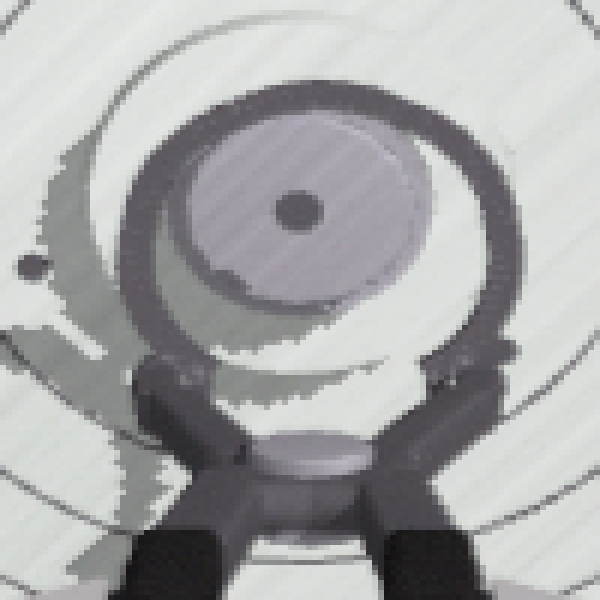

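Run:
```python
from ringfit import *
from loc import run
q=[.40236,.91545];pos=[.58447,.17929]
fit('w16.png',q,pos,115,142,(130,200,245,325))
z=.133
run('w16.png',pos,q,dict(dot=(298,211,.087),postL=(185,212,.087),postR=(413,212,.087),postT=(300,112,.087),postB=(300,305,.087),rb=(318,80,z),rbi=(318,112,z),rl=(118,258,z),rli=(154,258,z),rr=(521,258,z),rri=(487,258,z),lugLi=(214,385,z),lugRi=(424,385,z),lugRo=(516,350,z),jl=(135,385,z),jr=(507,385,z)))
im,d,i=load('w16.png');P=cloud(i,d)*1000
for v in (164,172,180): print([P[v,u].round(0).tolist() for u in range(262,300,6)])
```

```text
n 825 slope px,ty [0.03157628 0.0237584 ] z at hole px=-1 131.4726895647792  z at px -48 129.98860445463967 std 0.7082185683153793
px range -57.56204447296387 -12.620094614151247 ty -27.073679101164196 30.533345855512973
px [ 0.67619417 -0.73672345] ty [0.73672345 0.67619417]
dot [562.7 200.6  87. ] px -30.5 ty -1.6
postL [549.4 188.2  87. ] px -30.3 ty -19.8
postR [576.4 213.   87. ] px -30.3 ty 16.9
postT [550.1 214.8  87. ] px -49.4 ty -1.3
postB [575.4 187.3  87. ] px -12.0 ty -1.3
rb [546.  222.9 133. ] px -58.1 ty 1.2
rbi [549.5 219.1 133. ] px -53.0 ty 1.2
rl [545.4 182.4 133. ] px -28.8 ty -26.7
rli [549.1 185.8 133. ] px -28.8 ty -21.7
rr [586.8 220.5 133. ] px -28.8 ty 29.6
rri [583.3 217.3 133. ] px -28.8 ty 24.9
lugLi [569.9 175.2 133. ] px -6.9 ty -13.5
lugRi [591.9 195.5 133. ] px -6.9 ty 16.4
lugRo [597.3 208.7 133. ] px -13.0 ty 29.4
jl [561.6 167.6 133. ] px -6.9 ty -24.7
jr [600.6 203.5 133. ] px -6.9 ty 28.2
[[546.0, 195.0, 85.0], [550.0, 199.0, 86.0], [554.0, 203.0, 86.0], [558.0, 207.0, 87.0], [562.0, 211.0, 88.0], [567.0, 214.0, 86.0], [572.0, 218.0, 80.0]]
[[551.0, 189.0, 88.0], [555.0, 193.0, 87.0], [559.0, 197.0, 87.0], [563.0, 201.0, 87.0], [568.0, 205.0, 87.0], [572.0, 209.0, 88.0], [576.0, 213.0, 88.0]]
[[556.0, 183.0, 81.0], [560.0, 187.0, 86.0], [564.0, 191.0, 87.0], [569.0, 195.0, 87.0], [573.0, 199.0, 87.0], [577.0, 203.0, 86.0], [583.0, 207.0, 81.0]]
```

Run:
```python
from h import *
im,d,i=load('w16.png')
bgr=cv2.cvtColor(im,cv2.COLOR_RGB2BGR)
c=bgr[185:225,245:325]; c=cv2.convertScaleAbs(c,alpha=1.6)
cv2.imwrite('pics/c16.png',cv2.resize(c,None,fx=10,fy=10,interpolation=cv2.INTER_NEAREST))
```

```text
(no output)
```

View pics/c16.png

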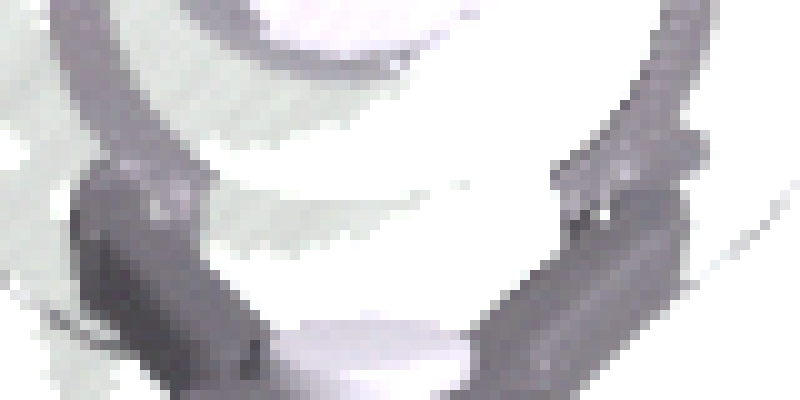

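Run:
```python
from loc import run
q=[.40236,.91545];pos=[.58447,.17929]
z=.1305
run('w16.png',pos,q,dict(rb=(318,80,z),rbi=(318,112,z),rli=(154,258,z),rri=(487,258,z)))
run('w16.png',pos,q,dict(hl=(135,225,z),hr=(632,225,z),hl2=(135,212,z),lugin=(200,210,z)),245,185,10,10)
run('w14.png',[.5099,-.1586],[.40164,.91579],dict(rb=(318,80,.004),rbi=(318,110,.004),rl=(117,258,.004),rr=(520,258,.004),li=(217,385,.004),ri=(420,385,.004)))
```

```text
px [ 0.67619417 -0.73672345] ty [0.73672345 0.67619417]
rb [546.2 222.8 130.5] px -58.0 ty 1.2
rbi [549.7 219.  130.5] px -52.8 ty 1.2
rli [549.2 185.4 130.5] px -28.4 ty -21.8
rri [583.8 217.2 130.5] px -28.4 ty 25.1
px [ 0.67619417 -0.73672345] ty [0.73672345 0.67619417]
hl [566.  170.2 130.5] px -5.8 ty -19.8
hr [597.5 199.2 130.5] px -5.9 ty 23.1
hl2 [565.2 171.1 130.5] px -7.0 ty -19.8
lugin [569.2 175.  130.5] px -7.2 ty -14.2
px [ 0.67736611 -0.73564608] ty [0.73564608 0.67736611]
rb [ 474.6 -118.4    4. ] px -53.5 ty 1.3
rbi [ 477.9 -122.     4. ] px -48.6 ty 1.3
rl [ 473.9 -159.4    4. ] px -23.8 ty -27.0
rr [ 515.7 -120.9    4. ] px -23.8 ty 29.8
li [ 499.2 -166.3    4. ] px -1.6 ty -13.1
ri [ 520.6 -146.5    4. ] px -1.6 ty 16.1
```

```bash
python3 -m pendant '[[[-1,0,0],[0,0,0]],[[-3,-1,-5],[0,0,0]],[[-3,-1,-15],[0,0,0]],[[-3,-1,-25],[0,0,0]],[[-3,-1,-32],[0,0,0]],[[-3,-1,-32],[0,0,0]],[[-3,-1,-32],[0,0,0]]]' -0.285;python3 meas.py w17.png | head -2
```

```text
time: 13.85
position: [0.5814, 0.1784, 0.304]
ee_rot: [0.402, 0.915, 0.002, -0.008]
ft_force: [1.0, 0.0, -1.8]
gripper_width: 0.364
13.9 [ 0.4022906   0.9154792   0.00273328 -0.007255  ] [0.5815668  0.17840716 0.30457054] [ 0.66113856 -0.40095078 -1.4196581 ] 34.157670676867596
tool y yaw 42.555579613124365
```

View pics/zw17.png

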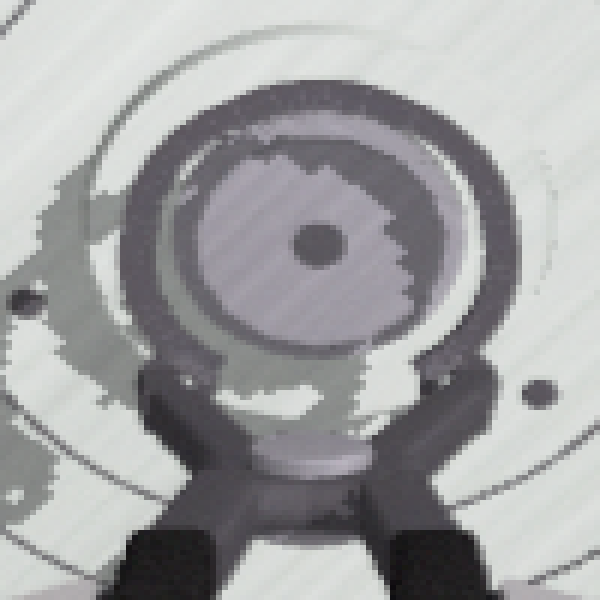

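```bash
cat > zoom.py <<'E'
import sys
from h import *
im,d,i=load(sys.argv[1]);bgr=cv2.cvtColor(im,cv2.COLOR_RGB2BGR)
c=cv2.convertScaleAbs(bgr[140:212,245:325],alpha=1.3)
cv2.imwrite('pics/q'+sys.argv[1],cv2.resize(c,None,fx=8,fy=8,interpolation=cv2.INTER_NEAREST))
E
python3 zoom.py w17.png
```

```text
(no output)
```

View pics/qw17.png

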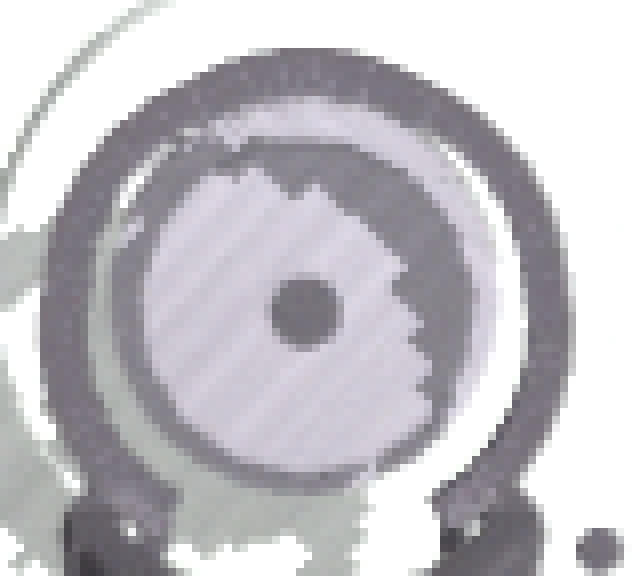

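Run:
```python
from loc import run
from ringfit import fit
q=[.40229,.91548];pos=[.58157,.17841]
z=.0985
fit('w17.png',q,pos,88,106,(140,170,247,323))
run('w17.png',pos,q,dict(dot=(306,313,.087),tl=(145,310,.087),tr=(470,310,.087),tt=(306,140,.087),tb=(306,475,.087),sb=(305,490,.081),sl=(112,300,.081),sr=(493,300,.081),rb=(306,47,z),rbi=(306,98,z),rl=(42,315,z),rli=(92,315,z),rri=(525,315,z),rr=(572,315,z),hgl=(135,527,z),hgr=(475,527,z),lil=(165,527,z),lir=(440,527,z)),245,140,8,8)
```

```text
n 451 slope px,ty [0.02245996 0.02543667] z at hole px=-1 98.25746702412917  z at px -48 97.20184874411197 std 0.7656191963727706
px range -57.79848573550399 -38.61221974597256 ty -25.511139156742928 27.402726150184012
px [ 0.67630637 -0.73662045] ty [0.73662045 0.67630637]
dot [562.9 200.7  87. ] px -29.0 ty 1.3
tl [549.7 189.   87. ] px -29.3 ty -16.3
tr [575.9 213.1  87. ] px -29.3 ty 19.3
tt [550.2 214.5  87. ] px -47.8 ty 1.3
tb [575.2 187.3  87. ] px -10.9 ty 1.4
sb [577.2 185.1  81. ] px -7.8 ty 1.3
sl [546.6 186.4  81. ] px -29.5 ty -20.3
sr [578.  215.2  81. ] px -29.5 ty 22.2
rb [543.  222.2  98.5] px -58.3 ty 1.2
rbi [546.5 218.3  98.5] px -53.1 ty 1.2
rl [541.3 182.9  98.5] px -30.5 ty -26.6
rli [545.2 186.5  98.5] px -30.5 ty -21.3
rri [578.8 217.4  98.5] px -30.6 ty 24.3
rr [582.4 220.7  98.5] px -30.6 ty 29.3
hgl [563.8 172.4  98.5] px -7.6 ty -17.1
hgr [590.7 197.2  98.5] px -7.6 ty 19.5
lil [566.2 174.6  98.5] px -7.6 ty -13.9
lir [588.  194.6  98.5] px -7.6 ty 15.7
```

```bash
python3 -m pendant '[[[0,-0.3,-3],[0,0,0]],[[0,-0.3,-6],[0,0,0]],[[0,-0.3,-9],[0,0,0]],[[0,-0.3,-12],[0,0,0]],[[0,-0.3,-14],[0,0,0]],[[0,-0.3,-16],[0,0,0]],[[0,-0.3,-17],[0,0,0]],[[0,-0.3,-17],[0,0,0]]]';python3 meas.py w18.png | head -2; python3 zoom.py w18.png
```

```text
time: 14.7
position: [0.5815, 0.1781, 0.2874]
ee_rot: [0.402, 0.915, 0.003, -0.007]
ft_force: [0.0, -0.2, -2.2]
gripper_width: 0.361
14.75 [ 0.40230504  0.91547274  0.00271733 -0.00727562] [0.58156328 0.17810861 0.28752821] [ 1.14732238  0.51434967 -2.06555492] 34.243204436867245
tool y yaw 42.55376768387228
```

View pics/qw18.png

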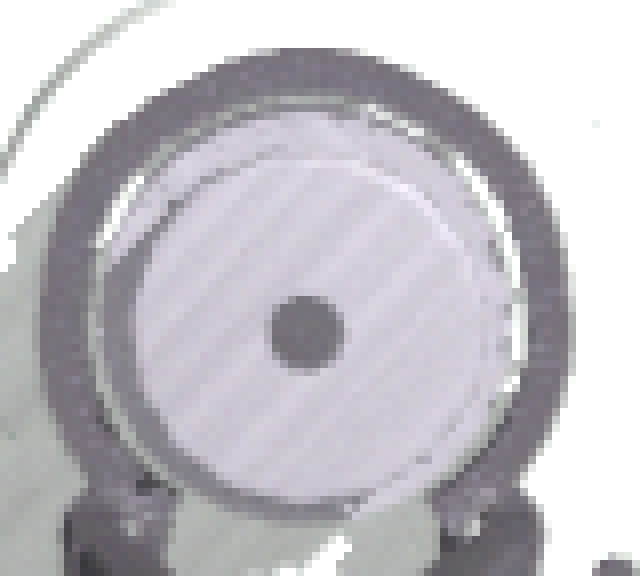

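```bash
python3 -m pendant '[[[0,0,-1.5],[0,0,0]],[[0,0,-3],[0,0,0]],[[0,0,-4.5],[0,0,0]],[[0,0,-4.5],[0,0,0]],[[0,0,-4.5],[0,0,0]]]';python3 -m pendant '[[[0,0,-0.5],[0,0,0]],[[0,0,-1],[0,0,0]],[[0,0,-1],[0,0,0]],[[0,0,-1],[0,0,0]]]';python3 meas.py w19.png | head -2
```

```text
time: 15.25
position: [0.5816, 0.1781, 0.283]
ee_rot: [0.402, 0.915, 0.003, -0.007]
ft_force: [-0.9, -0.2, -2.5]
gripper_width: 0.362
time: 15.65
position: [0.5815, 0.1781, 0.282]
ee_rot: [0.402, 0.915, 0.003, -0.007]
ft_force: [1.0, -0.4, -2.7]
gripper_width: 0.362
15.7 [ 0.40228934  0.91547949  0.00266148 -0.00731475] [0.58153366 0.17809006 0.28198039] [-0.15830722 -0.15179021 -1.33201625] 33.967687618404106
tool y yaw 42.55572615864034
```

```bash
cat > f.py <<'E'
from bench import arm
s=arm.sense();print('F',s['ft_force'].round(1),'z',s['position'].round(4))
E
for k in 1 2; do python3 -m pendant '[[[0,0,-0.5],[0,0,0]],[[0,0,-0.5],[0,0,0]],[[0,0,-0.5],[0,0,0]]]' | grep -E 'pos|force'; done
```

```text
position: [0.5816, 0.1781, 0.2816]
ft_force: [0.2, 0.3, -1.9]
position: [0.5816, 0.1781, 0.2812]
ft_force: [0.7, -0.4, -1.0]
```

```bash
python3 -m pendant '[[[0,0,-0.5],[0,0,0]],[[0,0,-0.5],[0,0,0]],[[0,0,-0.5],[0,0,0]]]' | grep -E 'pos|force';python3 -m pendant '[[[0,0,-0.5],[0,0,0]],[[0,0,-0.5],[0,0,0]],[[0,0,-0.5],[0,0,0]]]' | grep -E 'pos|force'; python3 meas.py w20.png | head -2; python3 zoom.py w20.png
```

```text
position: [0.5816, 0.1781, 0.2809]
ft_force: [0.2, -0.1, 0.3]
position: [0.5817, 0.1781, 0.2806]
ft_force: [0.6, -0.4, 0.4]
16.95 [ 0.40232839  0.91546448  0.00290506 -0.00694283] [0.5816496  0.17806776 0.28055989] [ 0.24915247 -0.84791398 -0.2100016 ] 34.42258261445788
tool y yaw 42.55093660802652
```

View pics/qw20.png

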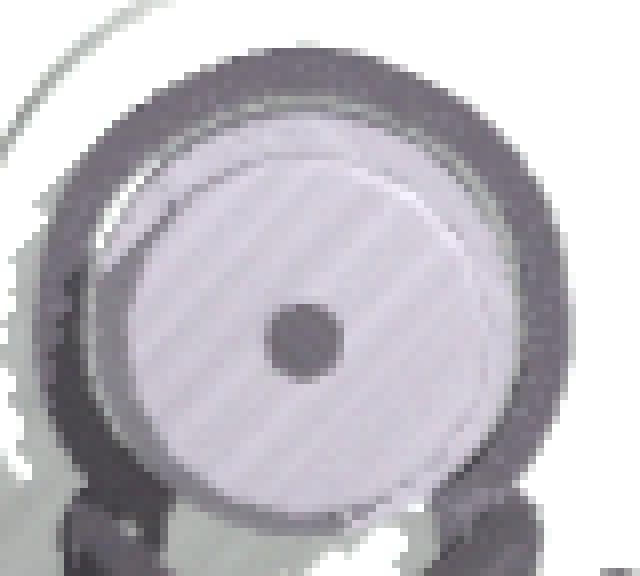

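```bash
for k in 1 2; do echo; done; python3 -m pendant '[[[0,0,-0.4],[0,0,0]],[[0,0,-0.8],[0,0,0]],[[0,0,-0.8],[0,0,0]],[[0,0,-0.8],[0,0,0]]]' | grep -E 'pos|force'; python3 -m pendant '[[[0,0,-0.4],[0,0,0]],[[0,0,-0.4],[0,0,0]],[[0,0,-0.4],[0,0,0]]]' | grep -E 'pos|force'
```

```text
position: [0.5817, 0.1781, 0.2802]
ft_force: [-0.0, 0.9, 2.2]
position: [0.5817, 0.178, 0.2799]
ft_force: [0.2, -0.4, 3.0]
```

```bash
python3 -m pendant '[[[0,0,-0.4],[0,0,0]],[[0,0,-0.6],[0,0,0]],[[0,0,-0.6],[0,0,0]],[[0,0,-0.6],[0,0,0]]]' | grep -E 'pos|force'; python3 meas.py w21.png | head -2; python3 zoom.py w21.png
python3 - <<'E'
from ringfit import fit
fit('w21.png',[.40233,.91546],[.5817,.178],65,82,(140,170,247,323))
from h import *
for n in('scene','top'): cap(n,n+'21.png')
im,d,i=load('scene21.png');bgr=cv2.cvtColor(im,cv2.COLOR_RGB2BGR);cv2.imwrite('pics/s21.png',cv2.resize(bgr[190:260,290:390],None,fx=7,fy=7,interpolation=cv2.INTER_CUBIC))
E
```

```text
position: [0.5818, 0.178, 0.2796]
ft_force: [0.1, -0.3, 3.6]
18.1 [ 0.4023605   0.91545362  0.00320802 -0.00635584] [0.58178757 0.17802199 0.27959791] [-0.75618993 -1.10989026  3.18945854] 34.519715975909534
tool y yaw 42.547067569469164
n 697 slope px,ty [ 0.26836837 -0.00865125] z at hole px=-1 86.37453172568708  z at px -48 73.76121838828863 std 1.0896633759368126
px range -62.054557289802354 -38.41018820268418 ty -27.06815829861319 30.60591215205378
```

View pics/s21.png

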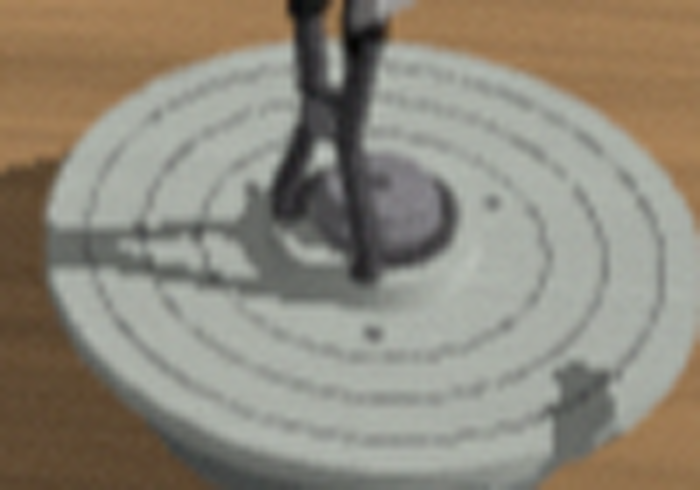

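View pics/qw21.png

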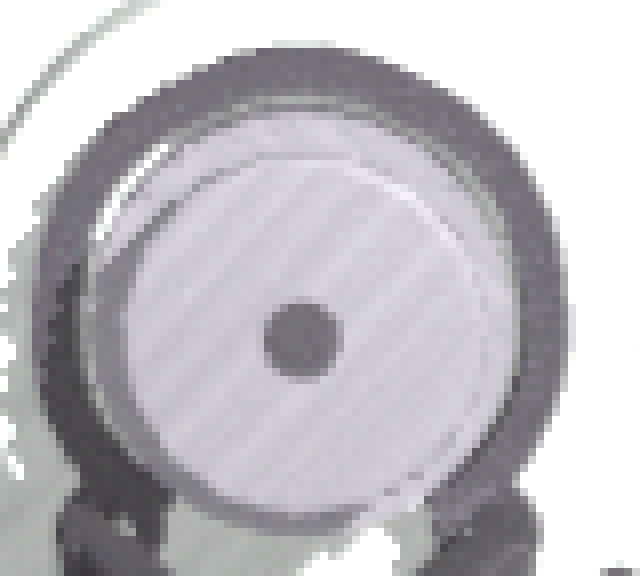

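```bash
cat > rz.py <<'E'
import sys
from h import *
fn=sys.argv[1]
im,d,i=load(fn);P=cloud(i,d)*1000
g=im.max(-1).astype(int)
def reg(n,u0,u1,v0,v1,dark=True):
    m=np.zeros(g.shape,bool);m[v0:v1,u0:u1]=1
    m&=d>0
    if dark:
        m&=cv2.erode((g<125).astype(np.uint8),np.ones((2,2)))>0
    p=P[m];z=p[:,2];md=np.median(z);z=z[abs(z-md)<3];print(n,len(z),z.mean().round(2),'+-',(z.std()/len(z)**.5).round(2))
f=lambda x:int(245+x/8);h=lambda y:int(140+y/8)
reg('back',f(200),f(400),h(50),h(95))
reg('left',f(45),f(90),h(200),h(430))
reg('right',f(520),f(562),h(200),h(430))
reg('post',f(180),f(430),h(200),h(280),False)
reg('post2',f(180),f(430),h(400),h(480),False)
reg('hub',f(0),f(25),h(200),h(400),False);reg('hubR',f(580),f(610),h(200),h(350),False)
E
python3 rz.py w18.png;python3 rz.py w19.png; python3 rz.py w20.png; python3 rz.py w21.png
```

```text
back 69 80.44 +- 0.09
left 128 80.81 +- 0.06
right 99 81.84 +- 0.08
post 308 86.83 +- 0.04
post2 296 86.82 +- 0.04
hub 74 71.76 +- 0.08
hubR 72 71.84 +- 0.08
back 71 75.99 +- 0.09
left 130 75.83 +- 0.06
right 111 77.07 +- 0.07
post 307 86.79 +- 0.04
post2 307 86.75 +- 0.04
hub 75 71.75 +- 0.08
hubR 71 71.7 +- 0.09
back 73 75.81 +- 0.08
left 138 75.07 +- 0.06
right 117 76.2 +- 0.06
post 308 86.82 +- 0.04
post2 306 86.79 +- 0.04
hub 74 71.35 +- 0.08
hubR 72 71.37 +- 0.09
back 77 74.98 +- 0.08
left 141 74.38 +- 0.06
right 116 75.28 +- 0.06
post 309 86.79 +- 0.04
post2 306 86.79 +- 0.04
hub 75 70.75 +- 0.08
hubR 71 70.48 +- 0.09
```

```bash
python3 -m pendant '[[[-0.3,0.3,-0.3],[-0.0015,-0.0015,0]],[[-0.6,0.6,-0.5],[-0.003,-0.003,0]],[[-0.8,0.9,-0.6],[-0.0045,-0.004,0]],[[-0.8,0.9,-0.6],[-0.0045,-0.004,0]],[[-0.8,0.9,-0.6],[-0.0045,-0.004,0]]]' | grep -E 'pos|force'; python3 meas.py w22.png | head -2; python3 zoom.py w22.png; python3 rz.py w22.png
```

```text
position: [0.581, 0.179, 0.2793]
ft_force: [0.4, -1.2, 6.2]
18.75 [ 0.40230983  0.91549486  0.00200652 -0.0034546 ] [0.58099296 0.17896937 0.27920274] [-0.54653099 -0.55751535  5.35206219] 34.136050159790734
tool y yaw 42.554284345528544
back 79 74.74 +- 0.08
left 143 73.99 +- 0.06
right 116 74.8 +- 0.06
post 309 86.76 +- 0.04
post2 306 86.85 +- 0.04
hub 75 70.26 +- 0.08
hubR 72 70.47 +- 0.09
```

View pics/qw22.png

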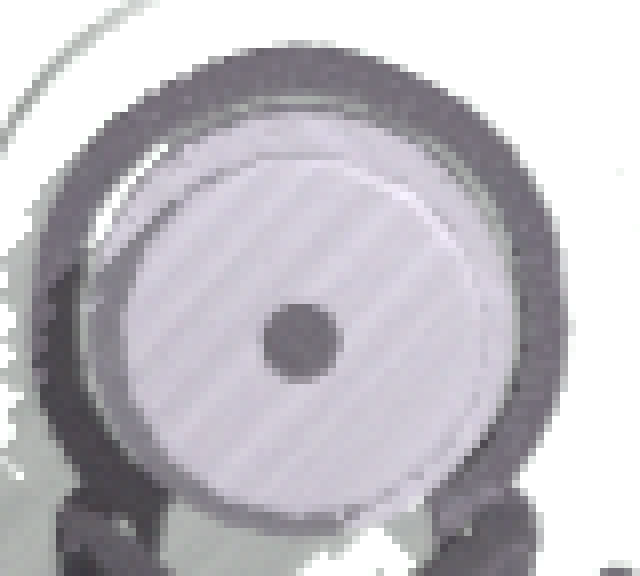

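```bash
python3 -m pendant '[[[0,0,-0.25],[0,0,0]],[[0,0,-0.25],[0,0,0]],[[0,0,-0.25],[0,0,0]]]' | grep -E 'pos|force'; python3 -m pendant '[[[0,0,0],[0,0,0]],[[0,0,0],[0,0,0]],[[0,0,0],[0,0,0]]]' -0.23| grep -E 'pos|force|wid'; python3 meas.py w23.png | head -2; python3 zoom.py w23.png; python3 rz.py w23.png
```

```text
position: [0.581, 0.1789, 0.2792]
ft_force: [-0.9, -0.6, 6.1]
position: [0.581, 0.1789, 0.2792]
ft_force: [-1.0, -0.6, 4.7]
gripper_width: 0.387
19.4 [ 0.40233632  0.91548407  0.00192123 -0.00327244] [0.58095715 0.17887275 0.27922603] [-0.9672245  -2.04983725  5.41242945] 36.95545375639156
tool y yaw 42.551008292747724
back 70 74.64 +- 0.09
left 142 74.02 +- 0.07
right 105 74.46 +- 0.07
post 308 86.84 +- 0.04
post2 307 86.8 +- 0.04
hub 74 70.34 +- 0.08
hubR 71 70.29 +- 0.09
```

View pics/qw23.png

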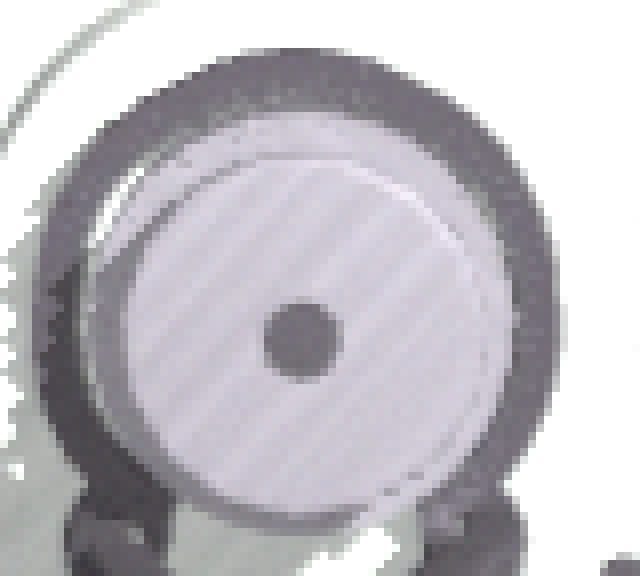

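```bash
python3 -m pendant '[[[0.3,0.3,-0.2],[0,0,0]],[[0.3,0.3,-0.2],[0,0,0]],[[0.3,0.3,-0.2],[0,0,0]]]' -0.15| grep -E 'pos|force|wid'; python3 meas.py w24.png | head -2; python3 zoom.py w24.png; python3 rz.py w24.png
```

```text
position: [0.5813, 0.1789, 0.2792]
ft_force: [-0.6, -1.3, 5.7]
gripper_width: 0.424
19.75 [ 0.40240226  0.91545648  0.0015974  -0.00305016] [0.58128317 0.17888514 0.27919274] [-1.5972944  -1.63843671  5.22356763] 40.57147084509144
tool y yaw 42.54281807171671
back 39 74.66 +- 0.11
left 138 74.11 +- 0.06
right 71 74.55 +- 0.08
post 309 86.85 +- 0.04
post2 303 86.87 +- 0.04
hub 75 70.34 +- 0.07
hubR 72 70.24 +- 0.08
```

View pics/qw24.png

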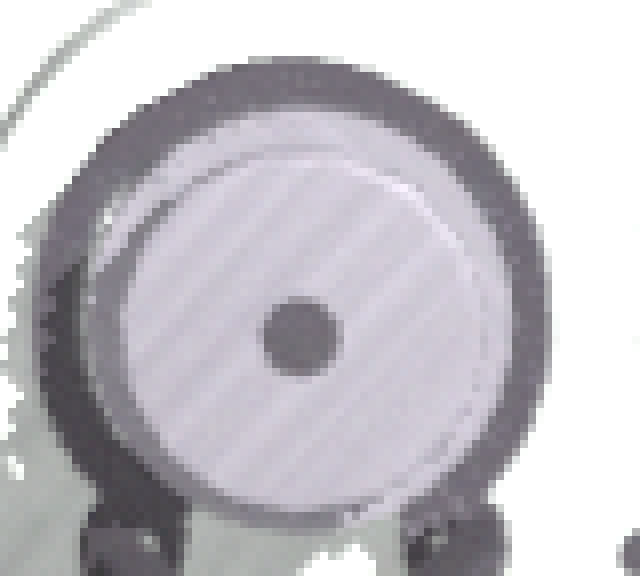

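```bash
python3 -m pendant '[[[0.3,0.3,0],[0,0,0]],[[0.3,0.3,0],[0,0,0]],[[0.3,0.3,0],[0,0,0]]]' -0.05| grep -E 'pos|force|wid'; python3 meas.py w25.png | head -2; python3 zoom.py w25.png; python3 rz.py w25.png
```

```text
position: [0.5816, 0.1788, 0.2792]
ft_force: [-1.0, -1.6, 5.1]
gripper_width: 0.479
20.1 [ 0.40249185  0.91541847  0.00120476 -0.00280713] [0.58162435 0.17881815 0.27925651] [-1.12887193 -1.09996239  4.9327838 ] 45.28344954684941
tool y yaw 42.53166786295705
back 19 74.37 +- 0.16
left 135 74.23 +- 0.08
right 33 74.41 +- 0.12
post 308 86.81 +- 0.04
post2 304 86.79 +- 0.04
hub 75 70.47 +- 0.09
hubR 72 70.34 +- 0.08
```

View pics/qw25.png

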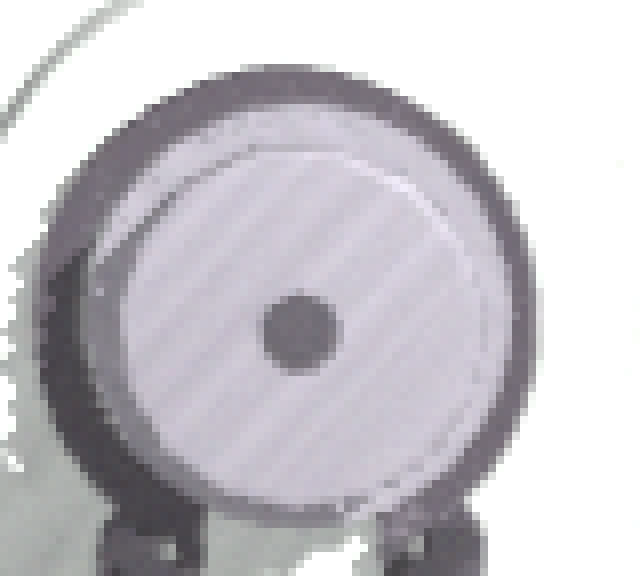

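```bash
python3 -m pendant '[[[0.7,0.6,0],[0,0,0]],[[1.1,1,0],[0,0,0]],[[1.1,1,0],[0,0,0]],[[1.1,1,0],[0,0,0]]]' 0.03| grep -E 'pos|force|wid'; python3 meas.py w26.png | head -2; python3 zoom.py w26.png; python3 rz.py w26.png
```

```text
position: [0.5826, 0.1796, 0.279]
ft_force: [-1.4, -2.8, 4.3]
gripper_width: 0.515
20.55 [ 4.02529116e-01  9.15401823e-01  8.53292571e-04 -3.01396343e-03] [0.58257116 0.17965908 0.27906036] [-1.72531469 -2.11257817  5.16214568] 48.52638917955319
tool y yaw 42.52699027258737
back 16 74.36 +- 0.16
left 132 74.47 +- 0.06
right 0 nan +- nan
post 308 86.81 +- 0.04
post2 301 86.84 +- 0.04
hub 74 70.49 +- 0.09
hubR 72 70.46 +- 0.08
  return _methods._mean(a, axis=axis, dtype=dtype,
  ret = ret.dtype.type(ret / rcount)
rz.py:11: RuntimeWarning: Mean of empty slice.
  p=P[m];z=p[:,2];md=np.median(z);z=z[abs(z-md)<3];print(n,len(z),z.mean().round(2),'+-',(z.std()/len(z)**.5).round(2))
  ret = _var(a, axis=axis, dtype=dtype, out=out, ddof=ddof,
  arrmean = um.true_divide(arrmean, div, out=arrmean,
  ret = ret.dtype.type(ret / rcount)
```

View pics/qw26.png

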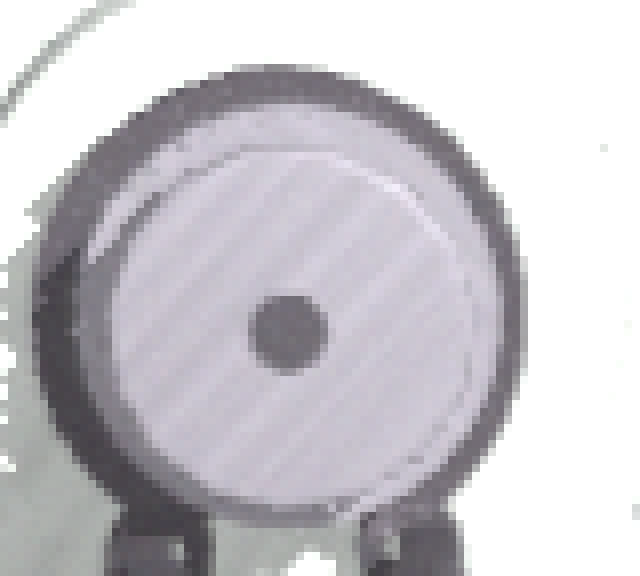

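```bash
python3 -m pendant '[[[-0.3,-0.3,-0.4],[0,0,0]],[[-0.3,-0.3,-0.7],[0,0,0]],[[-0.3,-0.3,-0.7],[0,0,0]],[[-0.3,-0.3,-0.7],[0,0,0]]]' | grep -E 'pos|force|wid'; python3 meas.py w27.png | head -2; python3 zoom.py w27.png; python3 rz.py w27.png 2>/dev/null
python3 - <<'E'
from h import *
im,d,i=load('w27.png');P=cloud(i,d)*1000
for v in range(198,214): print(v,[round(P[v,u,2],1) for u in range(249,308,2)])
E
```

```text
position: [0.5824, 0.1795, 0.2788]
ft_force: [-0.9, -2.6, 5.9]
gripper_width: 0.519
21.0 [ 0.40249037  0.91541947  0.00118395 -0.00270142] [0.5823906  0.17944782 0.27878659] [-0.59607599 -2.05006526  5.10249705] 48.75739686560731
tool y yaw 42.531868906743455
back 18 74.66 +- 0.19
left 131 74.11 +- 0.06
right 3 74.03 +- 0.38
post 309 86.78 +- 0.04
post2 300 86.78 +- 0.04
hub 75 70.38 +- 0.08
hubR 72 70.19 +- 0.09
198 [np.float64(70.9), np.float64(70.4), np.float64(70.8), np.float64(74.0), np.float64(72.9), np.float64(74.5), np.float64(75.2), np.float64(80.7), np.float64(81.0), np.float64(85.6), np.float64(86.1), np.float64(86.4), np.float64(88.4), np.float64(85.9), np.float64(87.2), np.float64(86.0), np.float64(86.4), np.float64(85.7), np.float64(86.3), np.float64(87.5), np.float64(86.9), np.float64(87.2), np.float64(87.2), np.float64(86.7), np.float64(81.3), np.float64(79.8), np.float64(73.8), np.float64(73.5), np.float64(69.7), np.float64(70.9)]
199 [np.float64(71.4), np.float64(71.5), np.float64(70.3), np.float64(69.8), np.float64(74.4), np.float64(72.9), np.float64(73.1), np.floa
[... 7341 characters left out ...]
64(74.3), np.float64(96.9), np.float64(97.6), np.float64(97.5), np.float64(98.2), np.float64(94.1), np.float64(59.8), np.float64(60.1), np.float64(58.4)]
213 [np.float64(59.9), np.float64(58.8), np.float64(59.3), np.float64(58.7), np.float64(58.9), np.float64(90.5), np.float64(99.2), np.float64(98.4), np.float64(99.7), np.float64(98.9), np.float64(98.9), np.float64(71.2), np.float64(70.9), np.float64(70.1), np.float64(68.9), np.float64(69.8), np.float64(69.4), np.float64(69.5), np.float64(70.9), np.float64(70.4), np.float64(70.8), np.float64(70.6), np.float64(100.7), np.float64(101.4), np.float64(99.6), np.float64(99.7), np.float64(95.5), np.float64(59.1), np.float64(58.9), np.float64(58.6)]
```

View pics/qw27.png

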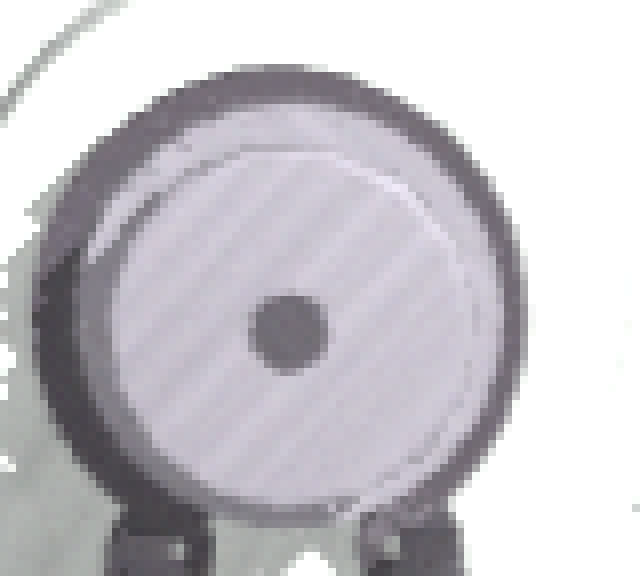

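View pics/zw27.png

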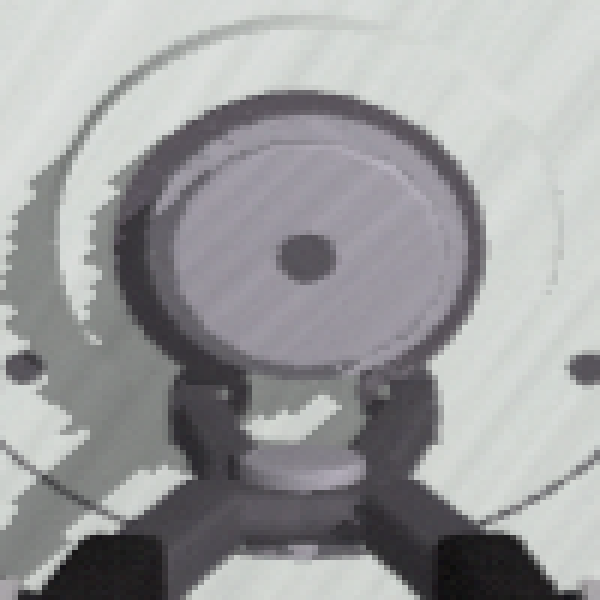

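```bash
python3 -m pendant '[[[0.2,0.2,-0.3],[0,0,0]],[[0.4,0.4,-0.5],[0,0,0]],[[0.4,0.4,-0.5],[0,0,0]],[[0.4,0.4,-0.5],[0,0,0]]]' 0.1| grep -E 'pos|force|wid'; python3 meas.py w28.png | head -2; python3 zoom.py w28.png; python3 rz.py w28.png 2>/dev/null
```

```text
position: [0.5828, 0.1801, 0.2785]
ft_force: [-1.1, -1.3, 5.7]
gripper_width: 0.554
21.45 [ 0.40242196  0.91544913  0.00156727 -0.00264766] [0.58281246 0.18008042 0.27852638] [-1.47473447 -1.89021941  6.4159318 ] 52.00667438353292
tool y yaw 42.54041309142019
back 12 74.73 +- 0.16
left 114 74.29 +- 0.07
right 0 nan +- nan
post 306 86.78 +- 0.04
post2 299 86.74 +- 0.04
hub 75 70.17 +- 0.08
hubR 72 70.33 +- 0.1
```

View pics/qw28.png

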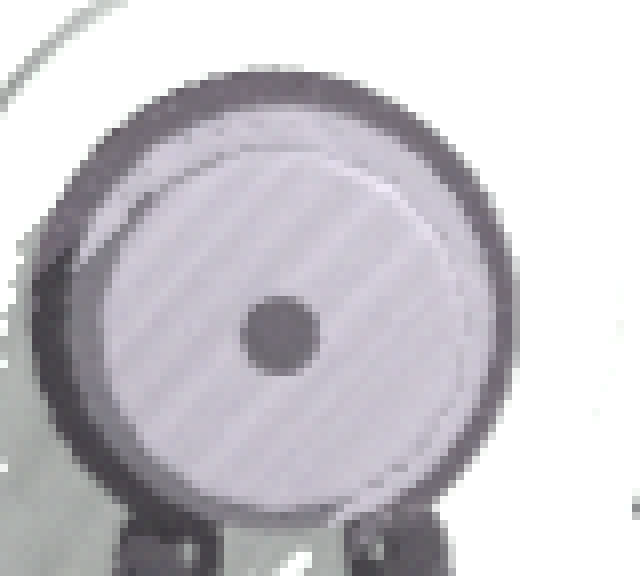

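```bash
python3 -m pendant '[[[0,0,0],[0,0,0]],[[0,0,0],[0,0,0]],[[0,0,0],[0,0,0]],[[0,0,0],[0,0,0]]]' 0.2| grep -E 'pos|force|wid'; python3 -m pendant '[[[0,0,0],[0,0,0]],[[0,0,0],[0,0,0]],[[0,0,0],[0,0,0]],[[0,0,0],[0,0,0]]]' 0.29| grep -E 'pos|force|wid';python3 meas.py w29.png | head -2; python3 zoom.py w29.png; python3 rz.py w29.png 2>/dev/null
```

```text
position: [0.5829, 0.1803, 0.2784]
ft_force: [-0.6, -0.0, 3.4]
gripper_width: 0.606
position: [0.5829, 0.1803, 0.2782]
ft_force: [-0.5, -0.6, 3.4]
gripper_width: 0.643
22.3 [ 0.40233595  0.91548616  0.00179443 -0.00276823] [0.58287537 0.18031435 0.27821049] [-0.02325169 -1.02343298  3.00937402] 60.67474467589878
tool y yaw 42.55114333689667
back 4 74.85 +- 0.29
left 77 74.63 +- 0.09
right 0 nan +- nan
post 306 86.72 +- 0.04
post2 298 86.71 +- 0.04
hub 75 70.78 +- 0.08
hubR 71 70.77 +- 0.09
```

View pics/qw29.png

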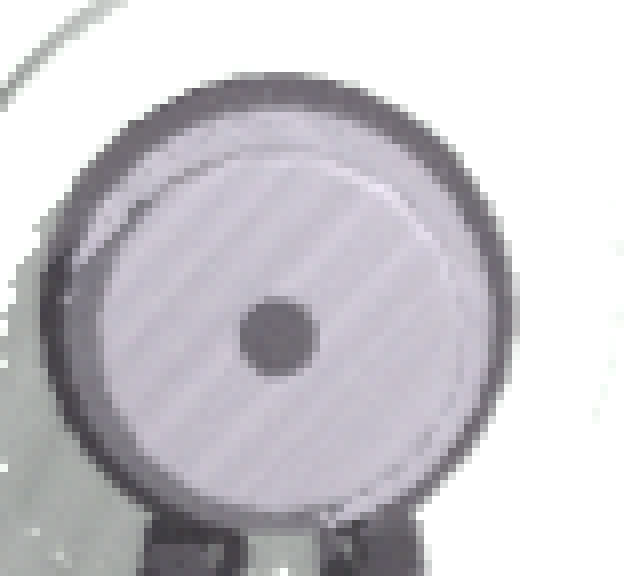

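View pics/zw29.png

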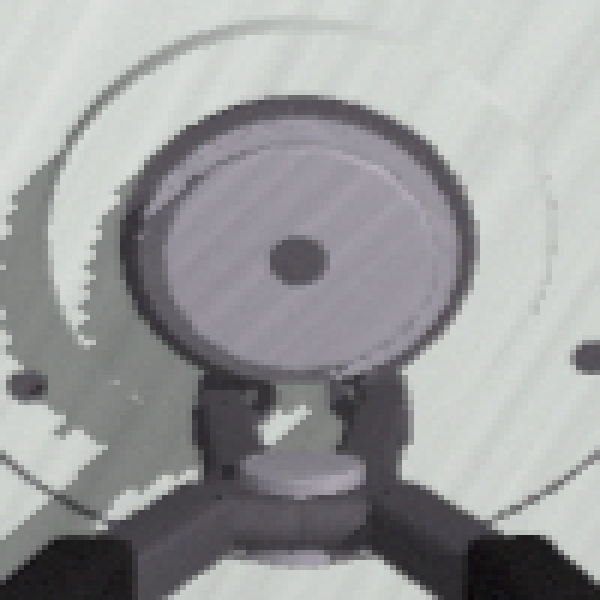

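```bash
python3 -m pendant '[[[0,0,0],[0,0,0]],[[0,0,0.5],[0,0,0]],[[0,0,1],[0,0,0]],[[0,0,1.5],[0,0,0]],[[0,0,2],[0,0,0]],[[0,0,2],[0,0,0]]]' 0.335| grep -E 'pos|force|wid'; python3 meas.py w30.png | head -2; python3 zoom.py w30.png; python3 rz.py w30.png 2>/dev/null
```

```text
position: [0.5829, 0.1804, 0.2797]
ft_force: [1.0, 0.4, -1.6]
gripper_width: 0.67
22.95 [ 0.40229953  0.91550155  0.00173307 -0.00299891] [0.58286812 0.18040767 0.27980265] [ 0.31345115  0.33082713 -1.76948771] 62.64238748846932
tool y yaw 42.5556742637948
back 4 74.74 +- 0.26
left 77 74.86 +- 0.08
right 0 nan +- nan
post 304 86.77 +- 0.04
post2 299 86.79 +- 0.04
hub 75 70.89 +- 0.07
hubR 69 70.82 +- 0.09
```

View pics/zw30.png

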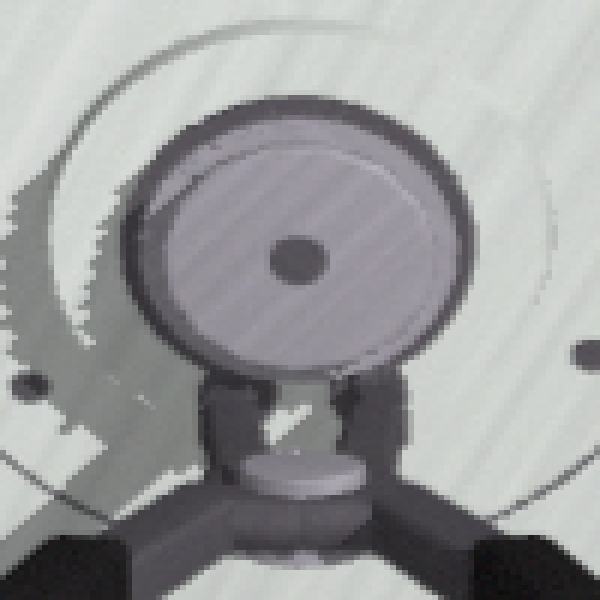

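```bash
python3 -m pendant '[[[0,0,1],[0,0,0]],[[0,0,2],[0,0,0]],[[0,0,4],[0,0,0]],[[0,0,8],[0,0,0]],[[0,0,8],[0,0,0]]]'| grep -E 'pos|force|wid'; python3 meas.py w31.png | head -2; python3 -m pendant '[[[0,0,10],[0,0,0]],[[0,0,25],[0,0,0]],[[0,0,40],[0,0,0]],[[0,0,50],[0,0,0]],[[0,0,50],[0,0,0]]]'| grep -E 'pos|force|wid'; python3 meas.py w32.png | head -2
```

```text
position: [0.5831, 0.1805, 0.2889]
ft_force: [-0.0, -0.5, -2.1]
gripper_width: 0.674
23.5 [ 0.40232511  0.91549107  0.00213275 -0.00246024] [0.5830697  0.18042691 0.28853666] [ 0.30895683 -0.86286894 -1.49912543] 63.01498316417167
tool y yaw 42.55250643014867
position: [0.5837, 0.1806, 0.3421]
ft_force: [-0.6, -0.4, -1.7]
gripper_width: 0.669
24.05 [ 0.40226971  0.91551533  0.00306401 -0.00117482] [0.58342181 0.18055079 0.34034957] [-0.40889698  0.31517898 -1.25659506] 62.740402744220454
tool y yaw 42.55943721691031
```

View pics/zw31.png

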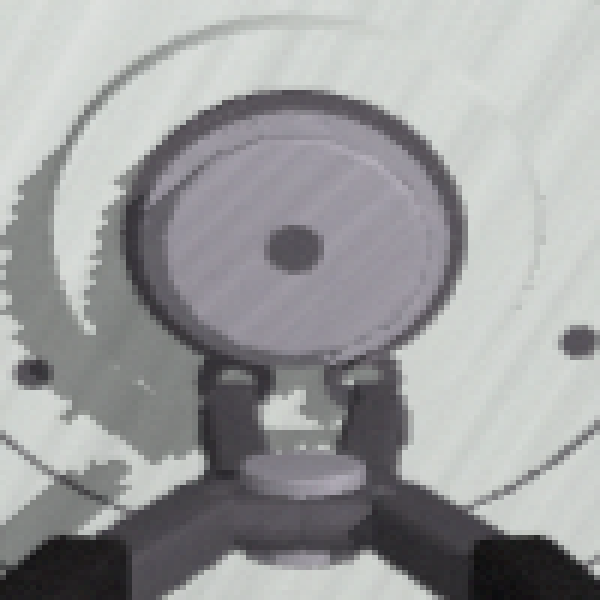

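View pics/zw32.png

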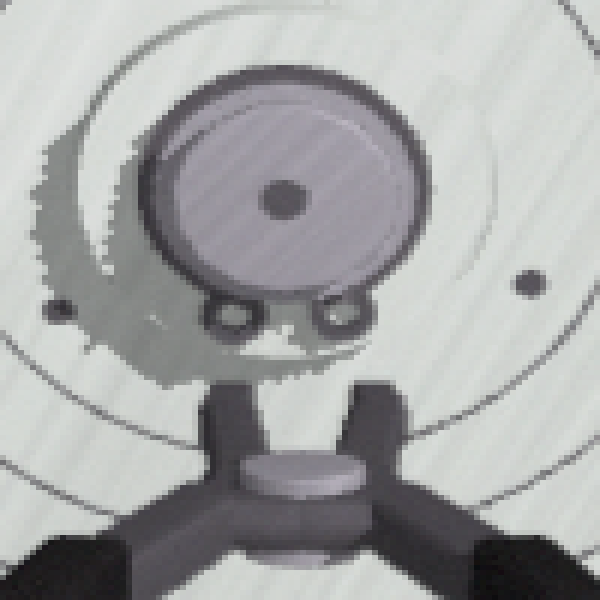

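Run:
```python
from loc import run
q=[.40227,.91552];pos=[.58342,.18055]
for z in(.0748,): run('w32.png',pos,q,dict(hl=(234,315,z),hr=(342,313,z),dot=(283,199,.087),back=(288,66,z),L1=(204,382,.139),L2=(254,382,.139),R1=(355,382,.139),R2=(400,382,.139)))
from scipy.spatial.transform import Rotation as R
print(R.from_quat([.40227,.91552,.00306,-.00117]).as_matrix().round(4))
print(R.from_quat([.20721,.97829,-.000986,.00273]).as_matrix().round(4))
```

```text
px [ 0.67635705 -0.73657392] ty [0.73657392 0.67635705]
hl [573.7 175.9  74.8] px -3.2 ty -10.3
hr [587.1 188.8  74.8] px -3.6 ty 8.3
dot [562.6 200.6  87. ] px -28.9 ty -1.8
back [546.4 219.5  74.8] px -53.7 ty -0.9
L1 [570.5 175.4 139. ] px -4.9 ty -13.0
L2 [575.7 180.2 139. ] px -4.9 ty -5.9
R1 [586.3 189.9 139. ] px -4.9 ty 8.5
R2 [591.1 194.2 139. ] px -4.9 ty 14.9
[[-6.764e-01  7.366e-01  3.000e-04]
 [ 7.366e-01  6.763e-01  6.500e-03]
 [ 4.600e-03  4.700e-03 -1.000e+00]]
[[-9.141e-01  4.054e-01  4.900e-03]
 [ 4.054e-01  9.141e-01 -3.100e-03]
 [-5.800e-03 -8.000e-04 -1.000e+00]]
```

```bash
python3 -m pendant '[[[1,-25,5],[0,0,0.035]],[[2,-55,5],[0,0,0.07]],[[4,-88,5],[0,0,0.105]],[[5,-120,5],[0,0,0.14]],[[7,-152,5],[0,0,0.175]],[[8,-184,5],[0,0,0.21]],[[9,-216,5],[0,0,0.245]],[[10,-248,5],[0,0,0.28]],[[12,-280,5],[0,0,0.32]],[[13,-312,5],[0,0,0.36]],[[15,-340,5],[0,0,0.4]],[[16,-358,3],[0,0,0.411]]]'| grep -E 'pos|rot|force|wid'
python3 - <<'E'
from bench import arm
import numpy as np
s=arm.sense();p=s['position']*1000;q=s['ee_rot'];print(p,np.degrees(2*np.arctan2(q[1],q[0]))-90,np.array([599,-187.4,300])-p)
E
```

```text
position: [0.5992, -0.1796, 0.3424]
ee_rot: [0.207, 0.978, 0.003, -0.002]
ft_force: [0.4, -0.0, -1.2]
gripper_width: 0.665
[ 599.15822773 -179.64882131  342.353219  ] 66.04872133907622 [ -0.15822773  -7.75117869 -42.353219  ]
```

```bash
python3 -m pendant '[[[0,-8,0],[0,0,0]],[[0,-8,-15],[0,0,0]],[[0,-8,-35],[0,0,0]],[[0,-8,-60],[0,0,0]],[[0,-8,-68],[0,0,0]],[[0,-8,-68],[0,0,0]],[[0,-8,-68],[0,0,0]]]'| grep -E 'pos|rot|force|wid'; python3 meas.py w33.png | head -2
```

```text
position: [0.5994, -0.187, 0.275]
ee_rot: [0.207, 0.978, 0.003, -0.002]
ft_force: [0.7, 0.3, -2.1]
gripper_width: 0.671
26.0 [ 0.20721667  0.97829114  0.00243981 -0.00132345] [ 0.5996133  -0.18731365  0.27577783] [-0.36449803  0.22006773 -1.33241504] 62.81735593509386
tool y yaw 66.08132295646021
```

View pics/zw33.png

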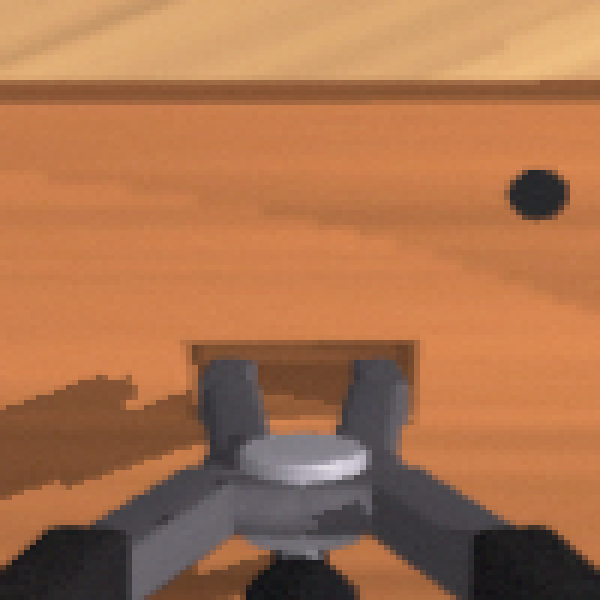

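Run:
```python
from loc import run
run('w33.png',[.59961,-.18731],[.20722,.97829],dict(pl=(190,341,.055),pr=(415,341,.055),jl=(204,361,.0745),jr=(406,361,.0745)))
```

```text
px [ 0.91411901 -0.40544597] ty [0.40544597 0.91411901]
pl [ 584.  -198.6   55. ] px -9.7 ty -16.6
pr [ 597.6 -167.8   55. ] px -9.7 ty 17.0
jl [ 584.3 -195.6   74.5] px -10.6 ty -13.7
jr [ 595.8 -169.6   74.5] px -10.6 ty 14.6
```

```bash
python3 -m pendant '[[[-1,0.4,0],[-0.005,-0.012,0]],[[-2,0.9,0],[-0.01,-0.024,0]],[[-3.3,1.2,0],[-0.016,-0.037,0]],[[-3.3,1.2,0],[-0.016,-0.037,0]],[[-3.3,1.2,0],[-0.016,-0.037,0]]]'| grep -E 'pos|rot|force|wid'; python3 meas.py w34.png
```

```text
position: [0.5961, -0.1861, 0.2761]
ee_rot: [0.207, 0.978, -0.002, 0.019]
ft_force: [-0.7, -0.7, -2.4]
gripper_width: 0.67
26.55 [ 0.20715793  0.97813072 -0.00157432  0.01853147] [ 0.59622738 -0.18610697  0.27588695] [-0.65233722  0.43141515 -1.30651428] 63.06607035216616
tool y yaw 66.08409988092146
202 [(265, 76), (266, 76), (267, 76), (268, 76), (269, 78), (270, 77), (271, 76), (272, 75), (289, 76), (290, 76), (291, 78), (292, 76), (293, 77), (294, 77), (295, 75)]
203 [(265, 80), (266, 80), (267, 80), (268, 80), (269, 79), (270, 80), (271, 78), (272, 76), (289, 79), (290, 80), (291, 80), (292, 80), (293, 79), (294, 79), (295, 78), (296, 79)]
204 [(264, 81), (265, 82), (266, 84), (267, 83), (268, 82), (269, 82), (270, 82), (271, 82), (272, 78), (289, 80), (290, 83), (291, 83), (292, 83), (293, 82), (294, 82), (295, 82), (296, 83)]
205 [(264, 85), (265, 85), (268, 85), (271, 84), (272, 77), (289, 81), (290, 85)]
```

View pics/zw34.png

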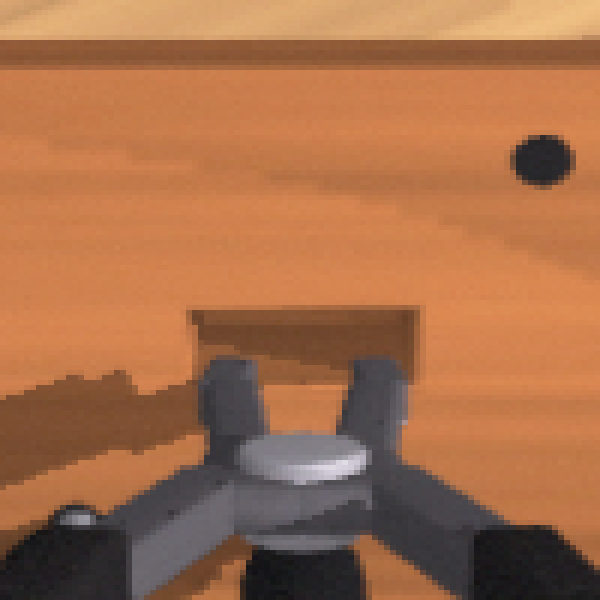

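Run:
```python
from loc import run
run('w34.png',[.59623,-.18611],[.20716,.97813],dict(pl=(192,309,.055),pr=(417,309,.055),pbl=(195,383,.055),jl=(204,360,.0745),jr=(404,360,.0745)))
run('w33.png',[.59961,-.18731],[.20722,.97829],dict(piv=(305,440,.130)))
run('w34.png',[.59623,-.18611],[.20716,.97813],dict(piv=(305,440,.130)))
from h import *
im,d,i=load('w34.png');P=cloud(i,d)*1000
bx=np.array([.914,-.405])
for v in range(200,226,2): print(v,[(P[v,u]).round(0).tolist()+[round(P[v,u,:2]@bx,1)] for u in (268,270,280,292)])
```

```text
px [ 0.91413972 -0.40539927] ty [0.40539927 0.91413972]
pl [ 584.2 -198.7   55. ] px -5.9 ty -16.4
pr [ 597.8 -168.    55. ] px -5.9 ty 17.2
pbl [ 596.9 -204.1   55. ] px 7.9 ty -16.1
jl [ 588.9 -198.    74.5] px -1.9 ty -13.9
jr [ 600.3 -172.3   74.5] px -1.9 ty 14.3
px [ 0.91411901 -0.40544597] ty [0.40544597 0.91411901]
piv [ 588.2 -182.1  130. ] px -12.5 ty 0.1
px [ 0.91413972 -0.40539927] ty [0.40539927 0.91413972]
piv [ 590.8 -183.7  130. ] px -5.9 ty 0.0
200 [[600.0, -200.0, 31.0, np.float64(629.1)], [600.0, -198.0, 31.0, np.float64(629.1)], [605.0, -189.0, 30.0, np.float64(629.3)], [609.0, -179.0, 31.0, np.float64(629.0)]]
202 [[591.0, -195.0, 76.0, np.float64(618.5)], [591.0, -193.0, 77.0, np.float64(618.1)], [604.0, -189.0, 38.0, np.float64(629.2)], [599.0, -176.0, 76.0, np.float64(618.6)]]
204 [[591.0, -194.0, 82.0, np.float64(618.5)], [591.0, -193.0, 82.0, np.float64(618.4)], [604.0, -189.0, 45.0, np.float64(629.3)], [598.0, -176.0, 83.0, np.float64(618.2)]]
206 [[590.0, -194.0, 91.0, np.float64(617.6)], [591.0, -193.0, 90.0, np.float64(618.0)], [604.0, -189.0, 52.0, np.f
[... 942 characters left out ...]
91.0, -193.0, 120.0, np.float64(618.1)], [591.0, -192.0, 120.0, np.float64(617.9)], [592.0, -184.0, 128.0, np.float64(615.6)], [597.0, -177.0, 120.0, np.float64(618.0)]]
220 [[590.0, -193.0, 125.0, np.float64(617.7)], [589.0, -191.0, 132.0, np.float64(615.4)], [592.0, -184.0, 131.0, np.float64(615.8)], [597.0, -178.0, 125.0, np.float64(618.0)]]
222 [[590.0, -193.0, 130.0, np.float64(617.8)], [590.0, -191.0, 133.0, np.float64(616.5)], [592.0, -184.0, 137.0, np.float64(615.4)], [597.0, -178.0, 130.0, np.float64(617.8)]]
224 [[590.0, -193.0, 135.0, np.float64(617.3)], [591.0, -192.0, 133.0, np.float64(617.9)], [593.0, -185.0, 137.0, np.float64(616.5)], [597.0, -178.0, 134.0, np.float64(617.7)]]
```

```bash
python3 -m pendant '[[[0,0,-8],[0,0,0]],[[0,0,-18],[0,0,0]],[[0,0,-28],[0,0,0]],[[0,0,-38],[0,0,0]],[[0,0,-48],[0,0,0]],[[0,0,-56],[0,0,0]],[[0,0,-58],[0,0,0]],[[0,0,-58],[0,0,0]]]'| grep -E 'pos|rot|force|wid';python3 -m pendant '[[[0,0,-2],[0,0,0]],[[0,0,-3.5],[0,0,0]],[[0,0,-3.5],[0,0,0]]]'| grep -E 'pos|rot|force|wid'
```

```text
position: [0.5961, -0.1861, 0.2173]
ee_rot: [0.207, 0.978, -0.001, 0.018]
ft_force: [-0.3, -0.5, -0.9]
gripper_width: 0.669
position: [0.5963, -0.1862, 0.2144]
ee_rot: [0.207, 0.978, -0.002, 0.019]
ft_force: [0.2, -0.2, -1.1]
gripper_width: 0.672
```

```bash
python3 -m pendant '[[[0,0,-0.7],[0,0,0]],[[0,0,-1.5],[0,0,0]],[[0,0,-1.5],[0,0,0]]]'| grep -E 'pos|force';python3 -m pendant '[[[0,0,-0.7],[0,0,0]],[[0,0,-1.5],[0,0,0]],[[0,0,-1.5],[0,0,0]]]'| grep -E 'pos|force'
```

```text
position: [0.5967, -0.1863, 0.214]
ft_force: [-0.4, 0.5, 3.2]
position: [0.5971, -0.1865, 0.2139]
ft_force: [-0.8, -0.1, 5.4]
```

```bash
python3 -m pendant '[[[0,0,1],[0,0,0]],[[0,0,1],[0,0,0]],[[0,0,1],[0,0,0]]]' | grep -E 'pos|force'; python3 -m pendant '[[[0,0,0],[0,0,0]],[[0,0,0],[0,0,0]],[[0,0,0],[0,0,0]],[[0,0,0],[0,0,0]],[[0,0,0],[0,0,0]],[[0,0,0],[0,0,0]],[[0,0,0],[0,0,0]]]' 1 | grep -E 'pos|force|wid'; python3 meas.py w35.png|head -2
```

```text
position: [0.597, -0.1865, 0.2142]
ft_force: [-1.4, -0.1, 0.1]
position: [0.597, -0.1865, 0.2143]
ft_force: [-0.2, 0.5, 0.5]
gripper_width: 1.002
29.3 [ 0.20716115  0.97809146 -0.00194173  0.02043485] [ 0.59700611 -0.18644194  0.21424731] [ 0.2270676   0.70863466 -0.83230877] 93.82529516408317
tool y yaw 66.0828062030136
```

View pics/w35.png

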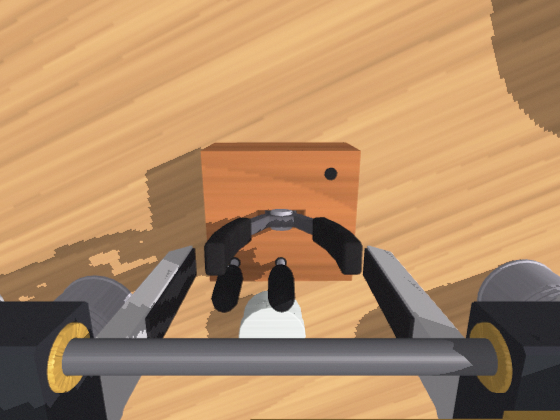

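```bash
python3 -m pendant '[[[0,0,10],[0,0,0]],[[0,0,30],[0,0,0]],[[0,0,55],[0,0,0]],[[0,0,80],[0,0,0]],[[0,0,100],[0,0,0]],[[0,0,110],[0,0,0]],[[0,0,110],[0,0,0]]]' | grep -E 'pos|force'; python3 meas.py w36.png|head -2
python3 - <<'E'
from h import *
im,d,i=load('w36.png');P=cloud(i,d)*1000
bx=np.array([.914,-.405]);by=np.array([.405,.914])
g=im.max(-1)<60
X=P[...,:2]@bx;Y=P[...,:2]@by
for lo in range(75,170,6):
    m=(P[...,2]>lo)&(P[...,2]<lo+6)&(d>0)&(abs(Y-72)<45)&(X>570)&(X<645)&(np.mgrid[0:420,0:560][0]<330)
    if m.sum()>5: print(lo,m.sum(),'X',X[m].min().round(1),np.median(X[m]).round(1),X[m].max().round(1),'Y',Y[m].min().round(1),Y[m].max().round(1))
E
```

```text
position: [0.5974, -0.1866, 0.3269]
ft_force: [-0.2, -0.1, -0.8]
30.05 [ 0.20715817  0.97807644 -0.00207288  0.02115842] [ 0.59711336 -0.18649296  0.32496246] [ 0.12169954  0.36170945 -0.82551301] 93.59310939217058
tool y yaw 66.08278340225698
75 185 X 610.1 616.4 622.1 Y 61.2 83.5
81 56 X 610.6 613.9 618.5 Y 53.8 87.7
87 49 X 610.3 613.8 617.9 Y 56.8 90.5
93 61 X 609.5 613.6 617.7 Y 54.2 90.0
99 53 X 605.0 611.4 619.1 Y 52.1 92.0
105 82 X 603.6 610.1 619.2 Y 45.3 99.4
111 80 X 603.2 609.6 617.8 Y 48.5 95.4
117 77 X 601.9 608.0 616.8 Y 42.8 101.5
123 49 X 601.4 608.7 615.9 Y 45.4 96.9
129 71 X 600.4 606.0 615.3 Y 41.5 102.9
135 56 X 599.7 606.0 614.5 Y 40.0 98.9
141 28 X 598.8 600.9 612.3 Y 39.0 105.1
147 42 X 597.7 601.4 612.2 Y 40.5 101.3
153 223 X 597.2 600.8 611.5 Y 37.9 105.5
159 266 X 598.4 606.4 611.4 Y 38.7 105.3
```

View pics/w36.png

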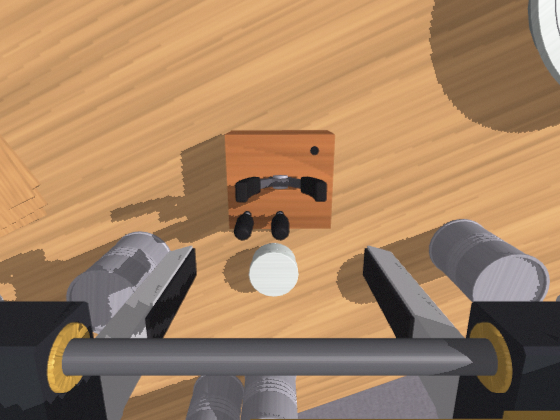

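```bash
python3 -m pendant '[[[0,0,0],[0,0,0]],[[0,0,0],[0,0,0]],[[0,0,0],[0,0,0]],[[0,0,0],[0,0,0]],[[0,0,0],[0,0,0]],[[0,0,0],[0,0,0]],[[0,0,0],[0,0,0]],[[0,0,0],[0,0,0]]]' | grep -E 'pos|force'
python3 - <<'E'
from h import *
im,d,i=cap('wrist','w37.png');P=cloud(i,d)*1000
bx=np.array([.914,-.405]);by=np.array([.405,.914])
X=P[...,:2]@bx;Y=P[...,:2]@by
for lo in (99,129,153,159):
    m=(P[...,2]>lo)&(P[...,2]<lo+6)&(d>0)&(abs(Y-72)<45)&(X>570)&(X<645)&(np.mgrid[0:420,0:560][0]<330)
    print(lo,m.sum(),X[m].min().round(1),X[m].max().round(1),P[m][:,2].max())
im,d,i=cap('scene','scene37.png');c=cv2.cvtColor(im,cv2.COLOR_RGB2BGR)
cv2.imwrite('pics/s37.png',cv2.resize(c[170:280,140:400],None,fx=3,fy=3,interpolation=cv2.INTER_CUBIC))
E
```

```text
position: [0.5971, -0.1865, 0.325]
ft_force: [-0.0, 0.1, 0.4]
99 66 604.6 619.2 104.89059121809163
129 65 600.4 615.1 134.98176527480524
153 232 597.1 612.0 158.99534989219077
159 268 597.9 611.6 161.69010875190435
```

View pics/s37.png

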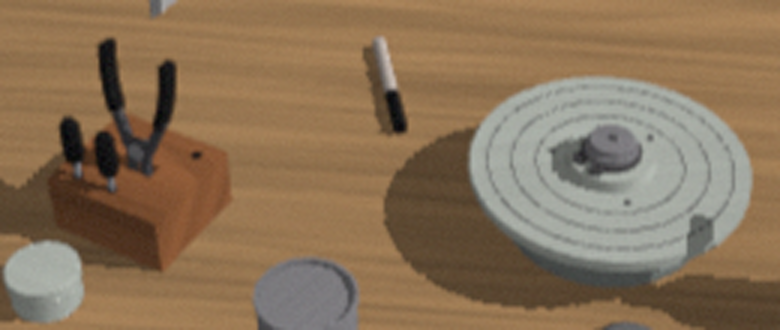

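```bash
python3 -c "
from bench import arm
print(arm.sense()['time']);print(arm.close_job())"
```

```text
30.95
the job is handed in; nothing more can be done
None
```

The ring is closed in the post's groove and the pliers are back in their pocket; I handed the job in at 31 s. The hand-in reports no verdict.

**Fitting the ring:**
- I took the pliers and put the tips into both holes, with about 5 N on the table. I spread the holes to about 40 to 42 mm and carried the ring to the post.
- I lowered it over the post and pressed the platter down about 1.4 mm, roughly 8 N. Then I let the ring close in stages.
- The ring's left side hung up once at the groove's upper edge. A little more pressure and a sideways correction seated it.

**Last checks on the ring:**
- The holes measured about 18.6 mm apart, and the ring sat evenly round the post.
- The ring's top was close to 6 mm below the shoulder, resting against the upper face of the groove. The platter was still pressed down about 0.9 mm.

**Last checks on the pliers:**
- They are released and fully down, with the grips sprung back to their free width. I could not see the tips in the pocket.
- They do not stand quite straight. They lean about 0.12 rad (limit 0.2), which puts the grip about 14 mm from the pocket's middle (limit 20). Two pictures nearly a second apart showed them at rest, so I left them.

The bystanders in view looked unmoved by eye; I did not measure them. The arm was clear of everything when I handed in.

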